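# Pack the pen-blank crate and pin its lid

### The job

Pack the turning crate so that it can go on the rack: the spoiled spindle that stands too tall in it goes into the black offcut tub, and every pen blank on the bench goes into the crate, lying flat on the floor in one layer below the red fill line. Pull out the orange locking pin parked in the crate's ears, then set the lid fully down on the crate with its tab between the ears, and push the pin back fully home from the outside, through both ears and the tab. Leave the other tools and jars where they are.

Things in the scene. Friction and masses are not known exactly. Their poses are not given: they have to be found in the camera images.
- crate: Fixed plywood crate, 136 (its x) x 232 (its y) x 51 mm high; origin: centre of its underside. Walls 8, floor 6, inside 120 x 216 x 45 mm deep; red fill line inside, 32 to 34 mm above the inner floor. Two dark ears stand on its front (-x) wall at the +y end, the outer ear flush with the +y wall.
- clevis (a point): Middle of the line through the two ear holes: crate point (-82, 87.5, 51.5) mm; axes are the crate's. Each ear is 28 mm (x) by 10 mm thick (y), 40.5 to 62.5 mm above the bench, with a 14 mm square hole along y; the ears are 37 mm apart, their outer faces 28.5 mm either side of this point.
- lid: Loose plywood lid, 136 x 232 mm, 0.25 to 0.45 kg; origin: centre of its underside, an inner board 10 mm deep (117 x 213, lower half 112 x 208 mm) that drops into the crate; the 8 mm plate above rests on the rim. Seated: origin 41 mm above the crate's, x and y along the crate's; contents over 35 mm high hold it up. Starts flat on the bench, board down, about a quarter turn from the crate.
- lid_handle (a point): Middle of the lid's dark grip bar: 20 mm wide (lid x), 90 mm long (lid y), 30 mm high above the plate (bar from 18 to 48 mm above the lid's origin; this point at 33 mm).
- lid_tab (a point): Centre of the 14 mm square hole (along lid y) in the lid's dark tab, lid point (-82, 87.5, 10.5) mm. The tab is 28 x 30 (y) x 22 mm, its underside level with the lid's underside, and drops between the crate's two ears, 3.5 mm free on each side.
- pin: Loose wooden locking pin, 30 g: orange square handle 50 x 20 x 20 mm, origin at its centre; a 10 mm round-nosed dowel sticks out of the handle's end along the pin's +x for 67 mm. It starts pushed home through both ears, handle out beyond the crate's +y side, tip pointing to crate -y, drooping slightly. On the bench it lies level on the handle (origin 10 mm up).
- pin_tip (a point): Tip of the dowel, 92 mm from the pin's origin along its +x; axes are the pin's.
- spindle: Spoiled lathe spindle standing upright in the crate: a 44 mm square block 42 mm high with a turned round stem of 32 mm diameter above it, 92 mm in all; origin: centre of its underside. Too thick for the crate any way round.
- spindle_mid (a point): A point on the spindle's axis 35 mm above its origin.
- tub: Fixed black offcut tub, 100 (x) x 150 (y) x 55 mm, 4 mm walls; origin: centre of its underside.
- glue: Glue bottle, 52 mm wide, 150 mm tall: a bystander; origin under its centre.
- saw: Coping saw lying flat: bystander, about 290 mm long, its frame 100 mm wide; origin on the blade line.
- sander: Sanding block, 110 x 65 x 30 mm: bystander; origin under its centre.
- mallet: Wooden mallet lying flat: bystander, 305 mm long, head 65 mm high; origin under the handle near the head.
- screws: Glass screw jar, 72 mm wide, 85 mm tall: bystander; origin under its centre.
- wax: Wax tin, 76 mm wide, 45 mm tall: bystander; origin under its centre.
- blank0: Wooden pen blank, 100 (its x) x 20 x 20 mm, 25 to 50 g, light wood with dark sealed ends; origin: centre of the face that is down at the start. Two to four blanks are present.
- blank0_mid (a point): Centre of blank0.
- blank1: Wooden pen blank, 100 (its x) x 20 x 20 mm, 25 to 50 g, dark wood with brown sealed ends; origin: centre of the face that is down at the start. Two to four blanks are present.
- blank1_mid (a point): Centre of blank1.
- blank2: Wooden pen blank, 100 (its x) x 20 x 20 mm, 25 to 50 g, light wood with red sealed ends; origin: centre of the face that is down at the start. Two to four blanks are present.
- blank2_mid (a point): Centre of blank2.
- blank3: Wooden pen blank, 100 (its x) x 20 x 20 mm, 25 to 50 g, dark wood with blue sealed ends; origin: centre of the face that is down at the start. Two to four blanks are present.
- blank3_mid (a point): Centre of blank3.
Not all that is in view belongs to the job. Leave any turquoise look-alike of the blank3 alone. What is shaped like the spindle but purple or yellow is not meant.

How it is judged:
By the outcome, as a careful person would: the job done as asked, in the order asked, and still so for the second after the job is handed in, with the robot touching nothing.
Of blank0, blank1, blank2, blank3 only 2 to 4 are there at a start; the rules pass over those that are not, and their reading is None.
At some moment in a run one of blank0, blank1, blank2, blank3 may be knocked a few centimetres aside while the robot is not near it.
Once in a run the grip may slacken for a moment while it holds something.
It also fails if it takes over 210 s, if anything falls off the work surface, if the arm or the gripper's body presses on something with over 40 N, if the wrist force passes 120 N, or if a joint passes its speed limit or range.

### The arm

A 7-joint arm with a two-finger parallel gripper is mounted at the origin on the work surface. World frame = base frame: x ahead of the robot, y to its left, z up, the work surface at z = 0. Lengths are in m, angles in rad, forces in N, time in s.
With the tool pointing down it reaches from about 0.425 to 0.875 m from the base axis. Payload 4.7 kg.
Tool frame: the origin (TCP) lies between the finger pads; the fingertips stand 14 mm ahead of it and the grasp point (between the pads) lies 5 mm behind it; z points along the fingers, y is the line along which they close (so a half turn about z gives the same grasp; the last joint's range is limited). The gripper opens to 87 mm and grips with 3 to 60 N. Pads are 19 mm wide; open, the fingers measure 117 mm over their backs; the gripper's body (75 mm by 190 mm) begins 51 mm behind the grasp point.
Start: joints at [-1.333, 0.321, -0.07, 1.45, 0.023, 1.371, -0.057], TCP at [0.144, 0.634, 0.237] pointing down, gripper open.
Joint ranges: [-2.86, 2.86], [-0.3, 2.09], [-1.38, 1.24], [0.06, 2.45], [-1.56, 4.7], [0.09, 2.05], [-2.69, 2.69]. Speed limits (rad/s): [2.57, 2.57, 3.14, 3.14, 3.14, 3.14, 3.14].

### API

Orientations are given as a rotation vector (axis times angle).
In Python, from bench import ctrl gives the robot as it stands.
- The arm moves only by the tool step_arm, never from a script. Its argument "commands" is a list of rows, each an object with "travel": the shift along the tool's x, y, z in m, a list of three; "turn": the turn, a rotation vector about the tool's x, y, z in degrees, a list of three. A call has 1 to 5 rows; each row is the pose to reach, as a shift and turn from the pose commanded when the call began, along the tool's axes at that moment; what a row does not reach only later rows make up. A row lasts 1/10 s, in which the tool goes at most 50 mm and 8.59 degrees, less where a joint would pass 70% of its speed; a pose out of reach is approached as far as the arm can. A call with a gripper value outside its range is refused whole. "gripper" is the opening, from 0 (shut) to 1 (fully open), set as the call begins (left out, the last holds). The fingers move at their own pace and stop on an object; "force" is the grip in N (left out, the last holds). Time passes only in rows, so rows that repeat a pose let the fingers close. It gives the time, the measured TCP pose, the force, the opening and the grip force at its end, in the units of the state.
- ctrl.get_state(): the state, without advancing time (a new reading comes with each control period).
- ctrl.get_image(name): name is "side" or "top" or "wrist"; returns the picture (400x640x3 uint8, red, green, blue); there is no depth.
- ctrl.camera_model(name): a dict with "fx", "fy", "cx", "cy" (pixels), "R" (3x3) and "t" (3): a world point X has camera coordinates R X + t; the wrist camera has in their place "T_tool_cam" (4x4, takes a point from camera to tool coordinates, whose origin is the TCP and whose axes are the flange's). Camera axes: x right, y down, z forward; pixel columns grow to the right and rows downward; lengths in m; the calibration is good to about 2 mm. A picture is of the moment at which its call begins: read the wrist's pose just before it. camera_model takes no time and is no camera call.
- ctrl.close_job(): hands the job in; it is judged then, once.
The state is a dict: "time": time; "joint_positions": joint angles; "qd": joint speeds; "joint_torque": joint torques, N m; "position": TCP position; "tool_rot": TCP orientation; "ft_force": force on the tool from outside, world axes, zero at the start; "torque": the same for the moment, N m; "grip_width": opening from 0.0 (shut) to 1.0 (fully open); "grip_force": force on a finger pad.
Only numpy, scipy, OpenCV 4.12 (cv2) and the standard library are available. Lean on these libraries where they do the work, as an engineer would, in place of code of your own. Each camera call takes 0.05 s, during which the arm holds its last target. There are 200 camera calls.

## Working session

There is one attempt and no reset: what is moved stays moved. The work goes in short steps, Python scripts to look and compute and a tool call to move; the robot and the scene stay as the last step left them, time stands still between calls to the robot, and variables do not carry over. Pictures are saved under pics/ and viewed, at most 14 in all, crops included, and the job is handed in when it is done.

Besides the shell and the picture viewer there is one more tool, called after "Call:" as a command line: name --argument value ..., lists and objects as JSON in quotes. step_arm: Moves the arm, as the interface text tells. Its arguments: {"type":"object","properties":{"commands":{"type":"array"},"gripper":{"type":"number"},"force":{"type":"number"}},"required":["commands"]}

```bash
ls; mkdir -p pics; python3 - <<'E'
from bench import ctrl
import cv2
s=ctrl.get_state();print(s['time'],s['position'],s['tool_rot'],s['grip_width'])
for n in ['top','side']:
    cv2.imwrite(f'pics/{n}0.png',cv2.resize(ctrl.get_image(n)[:,:,::-1],(800,500),interpolation=cv2.INTER_CUBIC))
    m=ctrl.camera_model(n);print(n,{k:(v.round(4).tolist() if hasattr(v,'round') and hasattr(v,'tolist') else v) for k,v in m.items()})
print(ctrl.camera_model('wrist'))
E
```

```text
pics
0.0 [0.14417574 0.63328523 0.23546086] [-3.50713944e-01 -3.12182973e+00  2.93220856e-03] 0.997732020616931
top {'fx': 392.05580589105153, 'fy': 392.05580589105153, 'cx': 321.5352800704205, 'cy': 199.62263158150392, 'R': [[0.0075, -1.0, -0.0024], [-0.9771, -0.0068, -0.2126], [0.2125, 0.004, -0.9771]], 't': [-0.0201, 0.5548, 1.0734]}
side {'fx': 393.28600703483, 'fy': 393.28600703483, 'cx': 314.50162521790855, 'cy': 209.45558724060433, 'R': [[0.9972, -0.0738, 0.013], [-0.0381, -0.649, -0.7598], [0.0645, 0.7572, -0.65]], 't': [-0.5422, 0.0488, 1.1695]}
{'fx': 278.2111445268326, 'fy': 278.2111445268326, 'cx': 319.6783204187182, 'cy': 201.34541293791702, 'T_tool_cam': array([[ 6.95566584e-04, -9.69039445e-01, -2.46904984e-01,
         6.68045860e-02],
       [ 9.99999751e-01,  7.02964980e-04,  5.81827729e-05,
        -5.61840707e-04],
       [ 1.17184155e-04, -2.46904963e-01,  9.69039693e-01,
        -1.49022927e-01],
       [ 0.00000000e+00,  0.00000000e+00,  0.00000000e+00,
         1.00000000e+00]])}
```

View pics/top0.png

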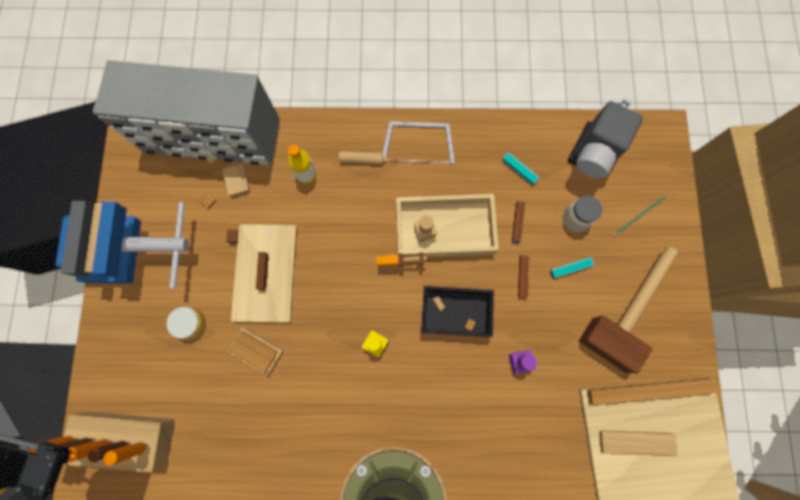

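View pics/side0.png

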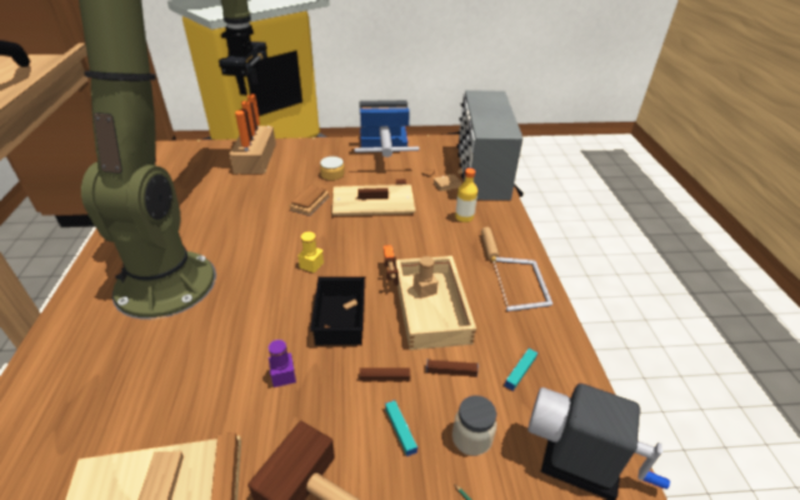

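The top view shows the crate at about (447,226), with the spindle at (426,228) and the pin handle at (387,260). The lid is at (264,272) with its tab at (232,237), and the tub is at (457,312). There are two dark blanks, at (518,222) with blue ends and at (523,277). The turquoise pieces are look-alikes.

```bash
cat > h.py <<'E'
from bench import ctrl
import numpy as np, cv2
from scipy.spatial.transform import Rotation as Ro
def cam(name,s=None):
    m=ctrl.camera_model(name)
    if name=='wrist':
        s=s or ctrl.get_state()
        T=np.eye(4);T[:3,:3]=Ro.from_rotvec(s['tool_rot']).as_matrix();T[:3,3]=s['position']
        W=T@m['T_tool_cam'];R=W[:3,:3].T;t=-R@W[:3,3]
    else: R,t=np.array(m['R']),np.array(m['t'])
    return m,R,t
def pix(c,u,v,z):
    m,R,t=c
    d=R.T@np.array([(u-m['cx'])/m['fx'],(v-m['cy'])/m['fy'],1]);o=-R.T@t
    return o+d*(z-o[2])/d[2]
def proj(c,X):
    m,R,t=c;p=R@np.array(X)+t
    return np.array([m['fx']*p[0]/p[2]+m['cx'],m['fy']*p[1]/p[2]+m['cy']])
def snap(fn,box=None,scale=1.25,name='wrist'):
    s=ctrl.get_state();c=cam(name,s);im=ctrl.get_image(name)[:,:,::-1]
    np.savez('pics/'+fn+'.npz',R=c[1],t=c[2])
    if box: im=im[box[1]:box[3],box[0]:box[2]]
    cv2.imwrite(f'pics/{fn}.png',cv2.resize(im,None,fx=scale,fy=scale,interpolation=cv2.INTER_CUBIC));return s,c
def load(fn,name='wrist'):
    z=np.load('pics/'+fn+'.npz');return ctrl.camera_model(name),z['R'],z['t']
def st():
    s=ctrl.get_state();R=Ro.from_rotvec(s['tool_rot']).as_matrix()
    print('t',round(s['time'],2),'p',np.round(s['position'],4),'xt',np.round(R[:,0],3),'zt',np.round(R[:,2],3),'g',round(s['grip_width'],3),round(s['grip_force'],1),'F',np.round(s['ft_force'],1));return s
E
python3 - <<'E'
from h import *
c=cam('top')
P={'cr1':(397,199,.051),'cr2':(494,195,.051),'cr3':(497,253,.051),'cr4':(399,258,.051),'spin':(425,222,.098),'pinh':(387,260,.06),
'tub1':(423,288,.055),'tub2':(493,290,.055),'tub3':(492,338,.055),'tub4':(421,333,.055),'b3':(518,222,.02),'b1':(523,277,.02),
'lid1':(238,225,.018),'lid2':(296,226,.018),'lid3':(291,322,.018),'lid4':(233,321,.018),'lidh':(262,271,.048),'b3a':(519,203,.02),'b3b':(516,242,.02),'b1a':(523,257,.02),'b1b':(523,297,.02)}
for k,(u,v,z) in P.items(): print(k,np.round(pix(c,u/1.25,v/1.25,z),3))
st()
E
```

```text
cr1 [ 0.68  -0.003  0.051]
cr2 [ 0.692 -0.235  0.051]
cr3 [ 0.55  -0.237  0.051]
cr4 [ 0.537 -0.009  0.051]
spin [ 0.611 -0.068  0.098]
pinh [0.53  0.018 0.06 ]
tub1 [ 0.466 -0.065  0.055]
tub2 [ 0.463 -0.224  0.055]
tub3 [ 0.355 -0.219  0.055]
tub4 [ 0.365 -0.06   0.055]
b3 [ 0.634 -0.297  0.02 ]
b1 [ 0.499 -0.303  0.02 ]
lid1 [0.622 0.382 0.018]
lid2 [0.621 0.241 0.018]
lid3 [0.39  0.241 0.018]
lid4 [0.391 0.376 0.018]
lidh [0.504 0.308 0.048]
b3a [ 0.682 -0.301  0.02 ]
b3b [ 0.584 -0.29   0.02 ]
b1a [ 0.547 -0.305  0.02 ]
b1b [ 0.452 -0.301  0.02 ]
t 0.1 p [0.1442 0.6333 0.2356] xt [-0.975  0.222 -0.   ] zt [-0.    -0.002 -1.   ] g 0.998 0.0 F [ 0.3 -0.7 -0.8]
```

Call:
step_arm --commands '[{"travel":[-0.032,-0.033,-0.016],"turn":[0,0,-2.6]},{"travel":[-0.064,-0.066,-0.032],"turn":[0,0,-5.2]},{"travel":[-0.096,-0.1,-0.048],"turn":[0,0,-7.8]},{"travel":[-0.128,-0.133,-0.064],"turn":[0,0,-10.4]},{"travel":[-0.161,-0.166,-0.08],"turn":[0,0,-12.8]}]'

```text
time: 0.6
position: [0.265, 0.4343, 0.3168]
tool_rot: [0.003, -3.141, 0.001]
ft_force: [1.5, 0.1, 0.3]
grip_width: 1.002
grip_force: 0.0
```

Call:
step_arm --commands '[{"travel":[-0.025,-0.042,0]},{"travel":[-0.05,-0.084,0]},{"travel":[-0.075,-0.126,0]},{"travel":[-0.1,-0.168,0]},{"travel":[-0.125,-0.21,0]}]'

```text
$.commands[0]: bad value
```

Call:
step_arm --commands '[{"travel":[-0.025,-0.042,0]},{"travel":[-0.05,-0.084,0]},{"travel":[-0.075,-0.126,0]},{"travel":[-0.1,-0.168,0]},{"travel":[-0.125,-0.21,0]}]'

```text
$.commands[0]: bad value
```

Call:
step_arm --commands '[{"travel":[-0.02,-0.042,0]},{"travel":[-0.04,-0.084,0]},{"travel":[-0.06,-0.13,0]},{"travel":[-0.06,-0.13,0]}]'

```text
$.commands[0]: bad value
```

```bash
python3 - <<'E'
from h import *
st(); snap('w1'); 
E
```

```text
t 0.6 p [0.265  0.4343 0.3168] xt [-1.    -0.002  0.   ] zt [-0. -0. -1.] g 1.002 0.0 F [1.5 0.1 0.3]
```

View pics/w1.png

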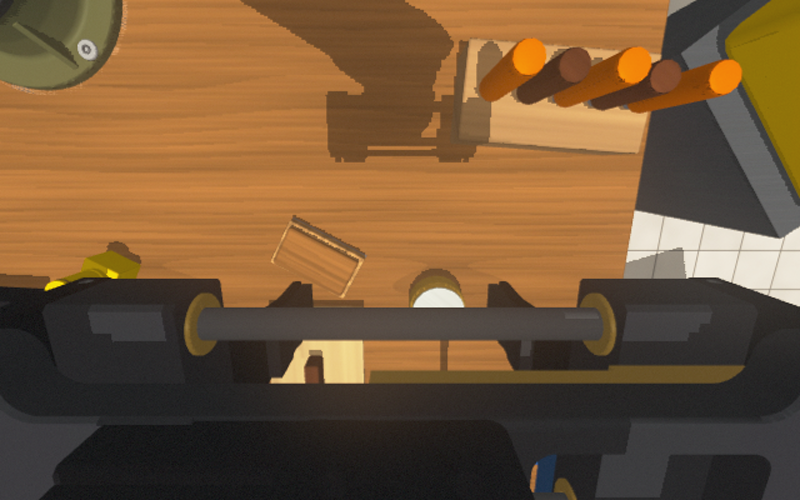

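Call:
step_arm --commands '[{"travel":[-0.025,-0.042,0],"turn":[0,0,8]},{"travel":[-0.05,-0.084,0],"turn":[0,0,16]},{"travel":[-0.075,-0.126,0],"turn":[0,0,24]},{"travel":[-0.1,-0.168,0],"turn":[0,0,32]},{"travel":[-0.125,-0.21,0],"turn":[0,0,40]}]'

```text
time: 1.15
position: [0.3899, 0.2244, 0.3163]
tool_rot: [-1.084, -2.949, -0.0]
ft_force: [0.2, 0.6, -0.8]
grip_width: 0.998
grip_force: 0.0
```

Call:
step_arm --commands '[{"travel":[-0.046,-0.016,0],"turn":[0,0,8]},{"travel":[-0.092,-0.032,0],"turn":[0,0,16]},{"travel":[-0.139,-0.048,0],"turn":[0,0,24]},{"travel":[-0.185,-0.064,0],"turn":[0,0,32]},{"travel":[-0.231,-0.08,0],"turn":[0,0,40]}]'

```text
time: 1.65
position: [0.5154, 0.0147, 0.3165]
tool_rot: [-2.027, -2.4, -0.001]
ft_force: [0.7, 0.7, 0.5]
grip_width: 1.004
grip_force: 0.0
```

Call:
step_arm --commands '[{"travel":[-0.024,-0.007,0],"turn":[0,0,8]},{"travel":[-0.048,-0.014,0],"turn":[0,0,16]},{"travel":[-0.072,-0.021,0],"turn":[0,0,24]},{"travel":[-0.096,-0.028,0],"turn":[0,0,32]},{"travel":[-0.12,-0.036,0],"turn":[0,0,40]}]'

```text
time: 2.15
position: [0.4999, -0.1088, 0.3161]
tool_rot: [-2.725, -1.562, 0.001]
ft_force: [0.2, -0.5, -0.5]
grip_width: 0.999
grip_force: 0.0
```

Call:
step_arm --commands '[{"travel":[0,0,0],"turn":[0,0,8]},{"travel":[0,0,0],"turn":[0,0,16]},{"travel":[0,0,0],"turn":[0,0,24]},{"travel":[0,0,0],"turn":[0,0,32]},{"travel":[0,0,0],"turn":[0,0,40]}]'

```text
time: 2.65
position: [0.5, -0.1078, 0.3161]
tool_rot: [-3.095, -0.536, 0.001]
ft_force: [-0.0, -0.1, 0.2]
grip_width: 0.999
grip_force: 0.0
```

Call:
step_arm --commands '[{"travel":[0,0,0],"turn":[0,0,8]},{"travel":[0,0,0],"turn":[0,0,16]},{"travel":[0,0,0],"turn":[0,0,20]},{"travel":[0,0,0],"turn":[0,0,20]},{"travel":[0,0,0],"turn":[0,0,20]}]'

```text
time: 3.15
position: [0.5001, -0.1079, 0.3163]
tool_rot: [3.142, 0.002, -0.001]
ft_force: [-0.0, 0.9, 0.6]
grip_width: 1.001
grip_force: 0.0
```

```bash
python3 - <<'E'
from h import *
st(); snap('w2',(120,0,520,300),2) 
E
```

```text
t 3.15 p [ 0.5001 -0.1079  0.3163] xt [ 1.     0.001 -0.   ] zt [-0. -0. -1.] g 1.001 0.0 F [-0.   0.9  0.6]
```

View pics/w2.png

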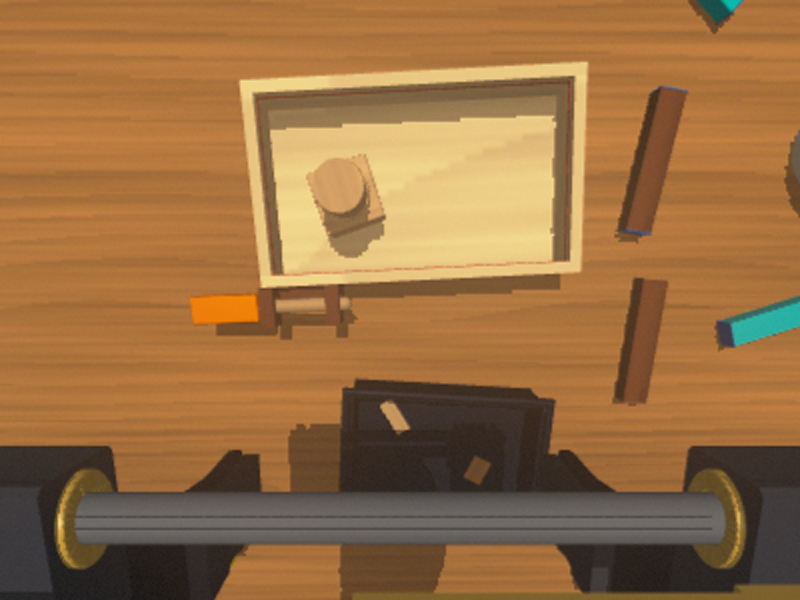

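The wrist view shows the crate rim corners at (240,81), (588,63), (581,272) and (262,288), and the spindle top at (340,187). The blanks are at (653,162) and (641,341), and the pin handle spans (191–258, 310).

```bash
python3 - <<'E'
from h import *
c=load('w2')
def p(u,v,z): return pix(c,u/2+120,v/2,z)
C=[p(240,81,.051),p(588,63,.051),p(581,272,.051),p(262,288,.051)]
print('crate',np.round(C,4).tolist(),np.mean(C,0))
yd=(C[0]-C[1]+C[3]-C[2]);xd=(C[0]-C[3]+C[1]-C[2]);print('yaw from y,x',np.degrees([np.arctan2(-yd[0],yd[1]),np.arctan2(xd[1],xd[0])]),[np.linalg.norm(C[i]-C[(i+1)%4]) for i in range(4)])
print('spin',p(340,187,.098))
for n,q in {'b3t':(673,92),'b3b':(637,233),'b1t':(653,281),'b1b':(633,403)}.items(): print(n,p(*q,.02))
print('pin h',p(191,298,.0615),p(258,295,.0615),p(258,323,.0615),p(191,325,.0615),'tip',p(350,303,.05))
print('tub',p(343,388,.055),p(554,400,.055))
E
```

```text
crate [[0.6838, -0.0015, 0.051], [0.6951, -0.2337, 0.051], [0.5598, -0.2402, 0.051], [0.5479, -0.0083, 0.051]] [ 0.62166898 -0.1209251   0.051     ]
yaw from y,x [2.85397698 2.80359712] [np.float64(0.23240098950465174), np.float64(0.13545915347389176), np.float64(0.23224992127887542), np.float64(0.1360653800255626)]
spin [ 0.61164684 -0.07160517  0.098     ]
b3t [ 0.68607201 -0.30610583  0.02      ]
b3b [ 0.58842219 -0.29058685  0.02      ]
b1t [ 0.55249945 -0.30697683  0.02      ]
b1b [ 0.45397391 -0.30176192  0.02      ]
pin h [0.54131368 0.04033814 0.0615    ] [ 0.543524   -0.00766776  0.0615    ] [ 0.52362492 -0.00646113  0.0615    ] [0.5220822 0.0420763 0.0615   ] tip [ 0.5371917  -0.07221234  0.05      ]
tub [ 0.47413004 -0.06610245  0.055     ] [ 0.46511599 -0.22626711  0.055     ]
```

Call:
step_arm --commands '[{"travel":[0.022,-0.007,0.041],"turn":[0,0,0]},{"travel":[0.045,-0.015,0.082],"turn":[0,0,0]},{"travel":[0.067,-0.022,0.123],"turn":[0,0,0]},{"travel":[0.09,-0.029,0.165],"turn":[0,0,0]},{"travel":[0.1115,-0.0363,0.206],"turn":[0,0,0]}]'

```text
time: 3.7
position: [0.6126, -0.0712, 0.1087]
tool_rot: [-3.142, -0.002, -0.0]
ft_force: [0.8, 0.3, 0.0]
grip_width: 0.998
grip_force: 0.0
```

Call:
step_arm --commands '[{"travel":[0,0,0.018],"turn":[0,0,0]},{"travel":[0,0,0.036],"turn":[0,0,0]},{"travel":[0,0,0.036],"turn":[0,0,0]}]'

```text
time: 4.0
position: [0.6095, -0.0714, 0.0713]
tool_rot: [3.141, 0.001, -0.01]
ft_force: [-0.3, -0.1, 0.2]
grip_width: 0.999
grip_force: 0.0
```

Call:
step_arm --commands '[{"travel":[0,0,0],"turn":[0,0,0]},{"travel":[0,0,0],"turn":[0,0,0]},{"travel":[0,0,0],"turn":[0,0,0]},{"travel":[0,0,0],"turn":[0,0,0]},{"travel":[0,0,0],"turn":[0,0,0]}]' --gripper 0.0 --force 35

```text
time: 4.5
position: [0.612, -0.0718, 0.0753]
tool_rot: [-3.141, 0.001, -0.002]
ft_force: [-0.6, 0.1, 1.1]
grip_width: 0.63
grip_force: 0.0
```

Call:
step_arm --commands '[{"travel":[0,0,0],"turn":[0,0,0]},{"travel":[0,0,0],"turn":[0,0,0]}]'

```text
time: 4.7
position: [0.6117, -0.0718, 0.0747]
tool_rot: [-3.141, 0.0, -0.0]
ft_force: [-0.3, 0.1, 0.9]
grip_width: 0.45
grip_force: 0.0
```

Call:
step_arm --commands '[{"travel":[0,0,0],"turn":[0,0,0]},{"travel":[0,0,0],"turn":[0,0,0]},{"travel":[0,0,0],"turn":[0,0,0]},{"travel":[0,0,-0.01],"turn":[0,0,0]},{"travel":[0,0,-0.04],"turn":[0,0,0]}]'

```text
time: 5.2
position: [0.6092, -0.0716, 0.1124]
tool_rot: [3.141, -0.001, -0.01]
ft_force: [0.5, -0.5, -0.6]
grip_width: 0.359
grip_force: 35.1
```

Call:
step_arm --commands '[{"travel":[0,0,-0.04],"turn":[0,0,0]},{"travel":[0,0,-0.08],"turn":[0,0,0]},{"travel":[0,0,-0.08],"turn":[0,0,0]}]'

```text
time: 5.5
position: [0.6153, -0.073, 0.2017]
tool_rot: [3.141, -0.002, 0.018]
ft_force: [-0.3, -0.4, -1.4]
grip_width: 0.355
grip_force: 35.1
```

Call:
step_arm --commands '[{"travel":[-0.038,0.013,0],"turn":[0,0,0]},{"travel":[-0.076,0.027,0],"turn":[0,0,0]},{"travel":[-0.114,0.04,0],"turn":[0,0,0]},{"travel":[-0.152,0.054,0],"turn":[0,0,0]},{"travel":[-0.1915,0.0674,0],"turn":[0,0,0]}]'

```text
time: 6.0
position: [0.4184, -0.1399, 0.1943]
tool_rot: [3.141, -0.001, -0.0]
ft_force: [0.2, -0.4, 0.1]
grip_width: 0.36
grip_force: 35.1
```

```bash
python3 - <<'E'
from h import *
st(); snap('s1',(150,120,470,340),2.5,'side') 
E
```

```text
t 6.0 p [ 0.4184 -0.1399  0.1943] xt [ 1.    -0.001 -0.   ] zt [-0. -0. -1.] g 0.36 35.1 F [ 0.2 -0.4  0.1]
```

View pics/s1.png

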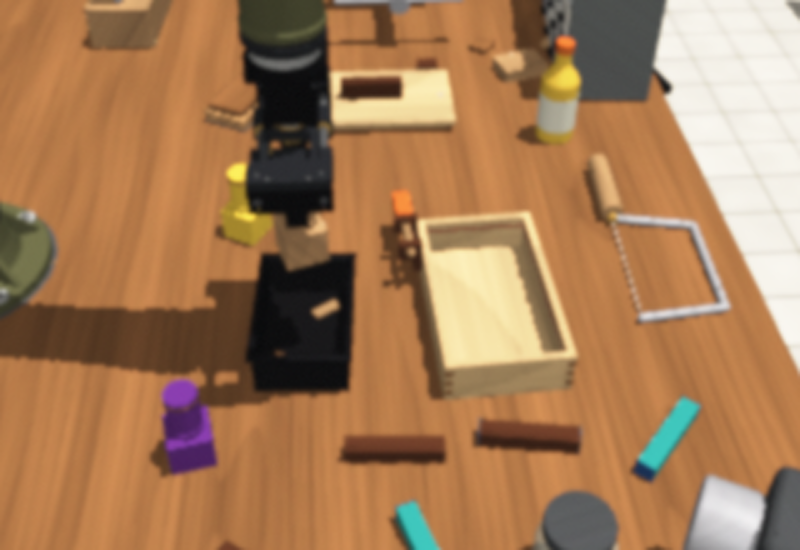

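The spindle is held above the tub, and the crate is empty. I'll lower and release it.

Call:
step_arm --commands '[{"travel":[0,0,0.03],"turn":[0,0,0]},{"travel":[0,0,0.06],"turn":[0,0,0]},{"travel":[0,0,0.09],"turn":[0,0,0]},{"travel":[0,0,0.112],"turn":[0,0,0]},{"travel":[0,0,0.112],"turn":[0,0,0]}]'

```text
time: 6.55
position: [0.4174, -0.1389, 0.0801]
tool_rot: [3.142, -0.002, -0.01]
ft_force: [-0.7, 0.6, -1.0]
grip_width: 0.357
grip_force: 35.1
```

Call:
step_arm --commands '[{"travel":[0,0,0],"turn":[0,0,0]},{"travel":[0,0,0],"turn":[0,0,0]},{"travel":[0,0,0],"turn":[0,0,0]},{"travel":[0,0,0],"turn":[0,0,0]},{"travel":[0,0,0],"turn":[0,0,0]}]' --gripper 1.0

```text
time: 7.05
position: [0.4206, -0.1391, 0.0831]
tool_rot: [-3.141, 0.0, -0.002]
ft_force: [1.2, 0.5, -0.0]
grip_width: 0.727
grip_force: 0.0
```

Call:
step_arm --commands '[{"travel":[0,0,-0.04],"turn":[0,0,0]},{"travel":[0,0,-0.08],"turn":[0,0,0]},{"travel":[0.02,0.03,-0.11],"turn":[0,0,0]},{"travel":[0.05,0.06,-0.13],"turn":[0,0,0]},{"travel":[0.05,0.1,-0.13],"turn":[0,0,0]}]'

```text
time: 7.55
position: [0.4758, -0.2385, 0.2163]
tool_rot: [3.14, 0.01, 0.013]
ft_force: [0.2, -0.7, 0.3]
grip_width: 0.992
grip_force: 0.0
```

```bash
python3 - <<'E'
from h import *
st(); snap('w3',(120,0,520,300),2) 
E
```

```text
t 7.55 p [ 0.4758 -0.2385  0.2163] xt [1.    0.006 0.009] zt [ 0.009 -0.002 -1.   ] g 0.992 0.0 F [ 0.2 -0.7  0.3]
```

View pics/w3.png

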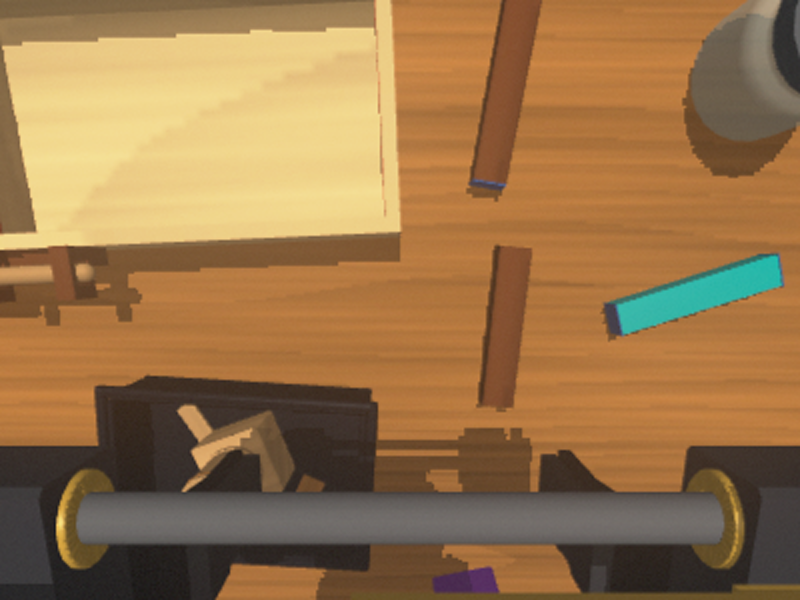

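The spindle now lies inside the tub. blank1 has corners (498,247), (531,249), (514,407) and (482,404), and the lower end of blank3 is at (489,184).

```bash
python3 - <<'E'
from h import *
c=load('w3')
def p(u,v,z): return pix(c,u/2+120,v/2,z)
a=[p(*q,.02) for q in [(498,247),(531,249),(514,407),(482,404)]];print(np.round(a,4),np.mean(a,0));d=a[0]+a[1]-a[2]-a[3];print(np.degrees(np.arctan2(d[1],d[0])),np.linalg.norm(d)/2)
print(p(490,184,.02))
st()
E
```

```text
[[ 0.5533 -0.2981  0.02  ]
 [ 0.5523 -0.3179  0.02  ]
 [ 0.4545 -0.3132  0.02  ]
 [ 0.4564 -0.2926  0.02  ]] [ 0.50413701 -0.30544361  0.02      ]
-2.993168811564778 0.09749563913496462
[ 0.58872444 -0.29164333  0.02      ]
t 7.6 p [ 0.4713 -0.2476  0.2151] xt [ 1.    -0.004  0.005] zt [ 0.005 -0.008 -1.   ] g 0.996 0.0 F [-1.5 -4.3  0.9]
```

Call:
step_arm --commands '[{"travel":[0.01,0.02,0.035],"turn":[0,0,0.8]},{"travel":[0.02,0.04,0.07],"turn":[0,0,1.6]},{"travel":[0.034,0.0665,0.112],"turn":[0,0,3]},{"travel":[0.034,0.0665,0.132],"turn":[0,0,3]},{"travel":[0.034,0.0665,0.152],"turn":[0,0,3]}]' --gripper 0.5

```text
time: 8.1
position: [0.5028, -0.3064, 0.0581]
tool_rot: [3.14, -0.086, -0.006]
ft_force: [-0.3, -0.2, 0.4]
grip_width: 0.63
grip_force: 0.0
```

Call:
step_arm --commands '[{"travel":[0,0,0.02],"turn":[0,0,0]},{"travel":[0,0,0.033],"turn":[0,0,0]},{"travel":[0,0,0.04],"turn":[0,0,0]},{"travel":[0,0,0.041],"turn":[0,0,0]},{"travel":[0,0,0.041],"turn":[0,0,0]}]'

```text
time: 8.6
position: [0.5045, -0.3059, 0.0202]
tool_rot: [3.14, -0.083, 0.002]
ft_force: [-0.8, -0.1, 0.2]
grip_width: 0.506
grip_force: 0.0
```

Call:
step_arm --commands '[{"travel":[0,0,0],"turn":[0,0,0]},{"travel":[0,0,0],"turn":[0,0,0]},{"travel":[0,0,0],"turn":[0,0,0]},{"travel":[0,0,0],"turn":[0,0,0]},{"travel":[0,0,0],"turn":[0,0,0]}]' --gripper 0.0 --force 25

```text
time: 9.1
position: [0.5043, -0.3057, 0.0199]
tool_rot: [-3.14, 0.083, -0.001]
ft_force: [-1.2, -0.3, 2.4]
grip_width: 0.223
grip_force: 25.0
```

Call:
step_arm --commands '[{"travel":[0,0,0],"turn":[0,0,0]},{"travel":[0,0,-0.02],"turn":[0,0,0]},{"travel":[0,0,-0.06],"turn":[0,0,0]},{"travel":[0,0,-0.1],"turn":[0,0,0]},{"travel":[0,0,-0.1],"turn":[0,0,0]}]'

```text
time: 9.6
position: [0.507, -0.3081, 0.1249]
tool_rot: [3.137, -0.083, 0.014]
ft_force: [1.2, -1.2, 0.1]
grip_width: 0.229
grip_force: 25.0
```

Call:
step_arm --commands '[{"travel":[0.028,-0.036,0],"turn":[0,0,-1.5]},{"travel":[0.056,-0.073,0],"turn":[0,0,-3]},{"travel":[0.084,-0.109,0],"turn":[0,0,-4.5]},{"travel":[0.1124,-0.1458,0],"turn":[0,0,-5.8]},{"travel":[0.1124,-0.1458,0],"turn":[0,0,-5.8]}]'

```text
time: 10.1
position: [0.6286, -0.1564, 0.1179]
tool_rot: [-3.136, -0.096, -0.002]
ft_force: [0.0, 0.6, -1.5]
grip_width: 0.226
grip_force: 25.0
```

Call:
step_arm --commands '[{"travel":[0,0,0.025],"turn":[0,0,0]},{"travel":[0,0,0.05],"turn":[0,0,0]},{"travel":[0,0,0.07],"turn":[0,0,0]},{"travel":[0,0,0.085],"turn":[0,0,0]},{"travel":[0,0,0.0925],"turn":[0,0,0]}]'

```text
time: 10.6
position: [0.6227, -0.1658, 0.0254]
tool_rot: [-3.14, -0.076, 0.005]
ft_force: [-12.7, 4.5, 33.0]
grip_width: 0.227
grip_force: 25.0
```

Call:
step_arm --commands '[{"travel":[0,0,0],"turn":[0,0,0]},{"travel":[0,0,0],"turn":[0,0,0]},{"travel":[0,0,0],"turn":[0,0,0]},{"travel":[0,0,0],"turn":[0,0,0]},{"travel":[0,0,0],"turn":[0,0,0]}]' --gripper 0.5

```text
time: 11.1
position: [0.6242, -0.166, 0.0274]
tool_rot: [-3.141, -0.076, -0.001]
ft_force: [-0.0, -0.5, -0.4]
grip_width: 0.486
grip_force: 0.0
```

Call:
step_arm --commands '[{"travel":[0,0,-0.03],"turn":[0,0,0]},{"travel":[0,0,-0.07],"turn":[0,0,0]},{"travel":[0,0,-0.11],"turn":[0,0,0]},{"travel":[-0.045,0.015,-0.13],"turn":[0,0,0]},{"travel":[-0.09,0.03,-0.13],"turn":[0,0,0]}]'

```text
time: 11.6
position: [0.5376, -0.2013, 0.1605]
tool_rot: [3.138, 0.08, 0.01]
ft_force: [-0.4, -1.1, 1.5]
grip_width: 0.498
grip_force: 0.0
```

Call:
step_arm --commands '[{"travel":[-0.012,0.02,0],"turn":[0,0,2.8]},{"travel":[-0.012,0.02,0],"turn":[0,0,2.8]}]'

```text
time: 11.8
position: [0.5221, -0.2247, 0.1578]
tool_rot: [3.142, -0.013, 0.002]
ft_force: [0.5, -0.9, -0.1]
grip_width: 0.503
grip_force: 0.0
```

```bash
python3 - <<'E'
from h import *
st(); snap('w4',(120,0,520,300),2) 
E
```

```text
t 11.8 p [ 0.5221 -0.2247  0.1578] xt [ 1.    -0.008  0.001] zt [ 0.001 -0.    -1.   ] g 0.503 0.0 F [ 0.5 -0.9 -0.1]
```

View pics/w4.png

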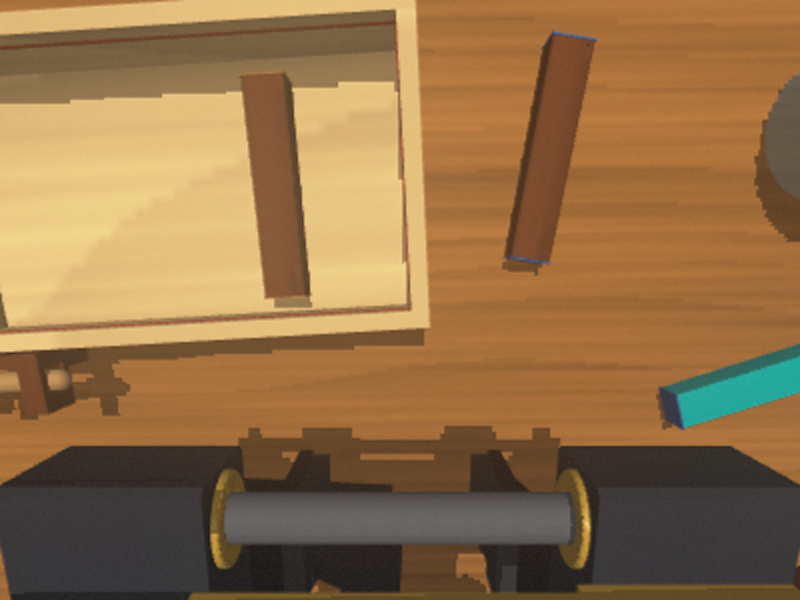

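blank1 lies flat in the crate. The top corners of blank3 are at (554,36), (595,41), (549,262) and (508,258), and it has not moved.

```bash
python3 - <<'E'
from h import *
c=load('w4')
def p(u,v,z): return pix(c,u/2+120,v/2,z)
a=[p(*q,.02) for q in [(554,35),(595,41),(549,262),(508,258)]];print(np.mean(a,0));d=a[0]+a[1]-a[2]-a[3];print(np.degrees(np.arctan2(d[1],d[0])),np.linalg.norm(d)/2)
st()
E
```

```text
[ 0.63856153 -0.29850515  0.02      ]
-9.347474232135628 0.09931020257546919
t 11.85 p [ 0.524  -0.2224  0.1576] xt [ 1.    -0.004  0.002] zt [ 0.002  0.001 -1.   ] g 0.498 0.0 F [1.7 1.  0.4]
```

Call:
step_arm --commands '[{"travel":[0.028,0.019,0],"turn":[0,0,2.25]},{"travel":[0.057,0.039,0.01],"turn":[0,0,4.5]},{"travel":[0.085,0.058,0.03],"turn":[0,0,6.8]},{"travel":[0.1135,0.0775,0.055],"turn":[0,0,9]},{"travel":[0.1135,0.0775,0.075],"turn":[0,0,9]}]'

```text
time: 12.35
position: [0.6415, -0.2989, 0.0779]
tool_rot: [3.13, -0.244, -0.002]
ft_force: [-0.2, 0.0, -0.5]
grip_width: 0.501
grip_force: 0.0
```

Call:
step_arm --commands '[{"travel":[0,0,0.025],"turn":[0,0,0]},{"travel":[0,0,0.045],"turn":[0,0,0]},{"travel":[0,0,0.06],"turn":[0,0,0]},{"travel":[0,0,0.063],"turn":[0,0,0]},{"travel":[0,0,0.063],"turn":[0,0,0]}]'

```text
time: 12.85
position: [0.6384, -0.2978, 0.0185]
tool_rot: [-3.132, 0.246, 0.001]
ft_force: [-0.1, 0.4, -0.2]
grip_width: 0.5
grip_force: 0.0
```

Call:
step_arm --commands '[{"travel":[0,0,0],"turn":[0,0,0]},{"travel":[0,0,0],"turn":[0,0,0]},{"travel":[0,0,0],"turn":[0,0,0]},{"travel":[0,0,0],"turn":[0,0,0]},{"travel":[0,0,0],"turn":[0,0,0]}]' --gripper 0.0 --force 25

```text
time: 13.35
position: [0.6384, -0.2985, 0.0198]
tool_rot: [-3.132, 0.247, -0.002]
ft_force: [-0.6, 0.6, 3.0]
grip_width: 0.226
grip_force: 25.0
```

Call:
step_arm --commands '[{"travel":[0,0,0],"turn":[0,0,0]},{"travel":[0,0,-0.02],"turn":[0,0,0]},{"travel":[0,0,-0.06],"turn":[0,0,0]},{"travel":[0,0,-0.1],"turn":[0,0,0]},{"travel":[0,0,-0.1],"turn":[0,0,0]}]'

```text
time: 13.85
position: [0.6411, -0.3012, 0.1272]
tool_rot: [3.128, -0.247, 0.017]
ft_force: [1.4, -1.3, 0.0]
grip_width: 0.227
grip_force: 25.0
```

Call:
step_arm --commands '[{"travel":[-0.0117,-0.0469,0],"turn":[0,0,-3]},{"travel":[-0.0234,-0.0938,0],"turn":[0,0,-6]},{"travel":[-0.0351,-0.1406,0],"turn":[0,0,-9]},{"travel":[-0.0468,-0.1875,0],"turn":[0,0,-11.8]},{"travel":[-0.0468,-0.1875,0],"turn":[0,0,-11.8]}]'

```text
time: 14.35
position: [0.6218, -0.0949, 0.1187]
tool_rot: [-3.133, -0.097, 0.001]
ft_force: [0.4, 1.2, -0.8]
grip_width: 0.226
grip_force: 25.0
```

Call:
step_arm --commands '[{"travel":[0,0,0.025],"turn":[0,0,0]},{"travel":[0,0,0.05],"turn":[0,0,0]},{"travel":[0,0,0.07],"turn":[0,0,0]},{"travel":[0,0,0.083],"turn":[0,0,0]},{"travel":[0,0,0.089],"turn":[0,0,0]}]'

```text
time: 14.85
position: [0.6205, -0.106, 0.029]
tool_rot: [-3.141, -0.076, 0.003]
ft_force: [-0.7, -0.2, 0.5]
grip_width: 0.229
grip_force: 25.0
```

Call:
step_arm --commands '[{"travel":[0,0,0.0025],"turn":[0,0,0]},{"travel":[0,0,0.0025],"turn":[0,0,0]}]'

```text
time: 15.05
position: [0.6216, -0.1062, 0.0281]
tool_rot: [3.141, 0.076, 0.001]
ft_force: [0.4, -0.6, -0.1]
grip_width: 0.226
grip_force: 25.0
```

Call:
step_arm --commands '[{"travel":[0,0,0],"turn":[0,0,0]},{"travel":[0,0,0],"turn":[0,0,0]},{"travel":[0,0,0],"turn":[0,0,0]},{"travel":[0,0,0],"turn":[0,0,0]},{"travel":[0,0,0],"turn":[0,0,0]}]' --gripper 0.5

```text
time: 15.55
position: [0.6213, -0.1058, 0.0277]
tool_rot: [-3.141, -0.076, -0.0]
ft_force: [0.5, 0.2, 0.0]
grip_width: 0.486
grip_force: 0.0
```

Call:
step_arm --commands '[{"travel":[0,0,-0.03],"turn":[0,0,0]},{"travel":[0,0,-0.07],"turn":[0,0,0]},{"travel":[-0.03,0,-0.1],"turn":[0,0,0]},{"travel":[-0.075,-0.03,-0.1],"turn":[0,0,0]},{"travel":[-0.11,-0.06,-0.1],"turn":[0,0,0]}]'

```text
time: 16.05
position: [0.5078, -0.0528, 0.1282]
tool_rot: [3.14, 0.07, 0.002]
ft_force: [-0.6, 1.1, 1.1]
grip_width: 0.503
grip_force: 0.0
```

```bash
python3 - <<'E'
from h import *
st(); snap('w5',(120,0,520,300),2) 
E
```

```text
t 16.05 p [ 0.5078 -0.0528  0.1282] xt [0.999 0.045 0.002] zt [ 0.002 -0.001 -1.   ] g 0.503 0.0 F [-0.6  1.1  1.1]
```

View pics/w5.png

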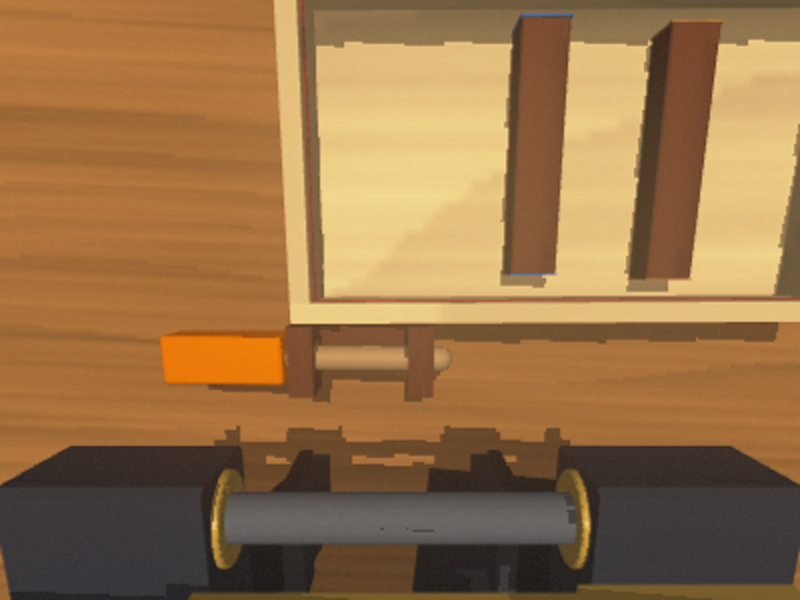

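Both blanks lie flat in the crate. The pin handle has corners (162,337), (286,337), (284,383) and (163,384). The outer ear's left edge is at u=289 and the inner ear spans 407–434, with both ears reaching down to v≈397.

```bash
python3 - <<'E'
from h import *
c=load('w5')
def p(u,v,z): return np.round(pix(c,u/2+120,v/2,z),4)
print('ears outer L',p(288,327,.0625),p(290,397,.0625),'inner R',p(433,325,.0625),p(434,398,.0625))
print('crate corner',p(292,323,.051))
for q in [(162,337),(286,337),(284,383),(163,384)]: print('h',p(*q,.0615))
print('tip',p(450,358,.047))
a=np.radians(2.83);R=np.array([[np.cos(a),-np.sin(a)],[np.sin(a),np.cos(a)]]);cc=np.array([.6217,-.1209])
for q in [(-82,87.5),(-82,141),(-82,116),(-96,116),(-68,116),(-96,59)]: print(q,cc+R@np.array(q)/1e3)
s=st();print(s['joint_positions'])
E
```

```text
ears outer L [ 0.5485 -0.0088  0.0625] [ 0.5208 -0.0095  0.0625] inner R [ 0.5518 -0.0645  0.0625] [ 0.523  -0.0666  0.0625]
crate corner [ 0.5488 -0.0082  0.051 ]
h [0.5423 0.0403 0.0615]
h [ 0.5445 -0.0078  0.0615]
h [ 0.5262 -0.0069  0.0615]
h [0.5236 0.041  0.0615]
tip [ 0.5367 -0.0735  0.047 ]
(-82, 87.5) [ 0.53547989 -0.03755528]
(-82, 141) [0.53283845 0.01587948]
(-82, 116) [ 0.53407277 -0.00909004]
(-96, 116) [ 0.52008984 -0.00978125]
(-68, 116) [ 0.54805569 -0.00839882]
(-96, 59) [ 0.52290409 -0.06671174]
t 16.1 p [ 0.4989 -0.0449  0.1253] xt [ 0.999  0.052 -0.009] zt [-0.01   0.009 -1.   ] g 0.497 0.0 F [-7.7  4.3 -3.4]
[-0.74941539  0.12081294  0.84758133  1.96827318 -0.11027114  1.10640566
 -1.37419246]
```

Call:
step_arm --commands '[{"travel":[0.006,-0.013,0],"turn":[0,0,-8]},{"travel":[0.012,-0.027,0],"turn":[0,0,-16]},{"travel":[0.018,-0.04,0],"turn":[0,0,-24]},{"travel":[0.024,-0.054,0],"turn":[0,0,-32]},{"travel":[0.0287,-0.0667,0],"turn":[0,0,-40]}]'

```text
time: 16.6
position: [0.5344, 0.0174, 0.1277]
tool_rot: [-2.921, -1.155, -0.001]
ft_force: [0.4, -0.5, -1.1]
grip_width: 0.499
grip_force: 0.0
```

Call:
step_arm --commands '[{"travel":[0,0,0],"turn":[0,0,-8]},{"travel":[0,0,0],"turn":[0,0,-16]},{"travel":[0,0,0],"turn":[0,0,-24]},{"travel":[0,0,0],"turn":[0,0,-32]},{"travel":[0,0,0],"turn":[0,0,-40]}]'

```text
time: 17.1
position: [0.5341, 0.0165, 0.1276]
tool_rot: [-2.351, -2.084, -0.0]
ft_force: [0.2, -0.2, -0.2]
grip_width: 0.498
grip_force: 0.0
```

Call:
step_arm --commands '[{"travel":[0,0,0],"turn":[0,0,-8]},{"travel":[0,0,0],"turn":[0,0,-10]},{"travel":[0,0,0],"turn":[0,0,-10]},{"travel":[0,0,0],"turn":[0,0,-10]}]'

```text
time: 17.5
position: [0.5341, 0.0165, 0.1276]
tool_rot: [-2.168, -2.273, -0.0]
ft_force: [0.1, 0.4, 0.2]
grip_width: 0.498
grip_force: 0.0
```

```bash
python3 - <<'E'
from h import *
s=st();print(s['joint_positions'][6])
E
```

```text
t 17.5 p [0.5341 0.0165 0.1276] xt [-0.047  0.999  0.   ] zt [ 0.  0. -1.] g 0.498 0.0 F [0.1 0.4 0.2]
0.06817472271467874
```

Call:
step_arm --commands '[{"travel":[0,0,0.025],"turn":[0,0,0]},{"travel":[0,0,0.05],"turn":[0,0,0]},{"travel":[0,0,0.07],"turn":[0,0,0]},{"travel":[0,0,0.0836],"turn":[0,0,0]},{"travel":[0,0,0.0836],"turn":[0,0,0]}]'

```text
time: 18.0
position: [0.5326, 0.0164, 0.0423]
tool_rot: [-2.166, -2.273, 0.005]
ft_force: [-0.4, 0.2, 0.2]
grip_width: 0.502
grip_force: 0.0
```

Call:
step_arm --commands '[{"travel":[0,0,0],"turn":[0,0,0]},{"travel":[0,0,0],"turn":[0,0,0]},{"travel":[0,0,0],"turn":[0,0,0]},{"travel":[0,0,0],"turn":[0,0,0]},{"travel":[0,0,0],"turn":[0,0,0]}]' --gripper 0.0 --force 20

```text
time: 18.5
position: [0.5344, 0.0167, 0.0446]
tool_rot: [2.166, 2.274, 0.002]
ft_force: [0.2, -0.6, 1.8]
grip_width: 0.223
grip_force: 20.0
```

Call:
step_arm --commands '[{"travel":[0.004,0,0.0002],"turn":[0,0,0]},{"travel":[0.012,0,0.0007],"turn":[0,0,0]},{"travel":[0.022,0,0.0013],"turn":[0,0,0]},{"travel":[0.032,0,0.002],"turn":[0,0,0]}]'

```text
time: 18.9
position: [0.5324, 0.0498, 0.0419]
tool_rot: [-2.166, -2.275, -0.0]
ft_force: [-0.3, -0.1, 1.1]
grip_width: 0.229
grip_force: 20.0
```

Call:
step_arm --commands '[{"travel":[0.015,0,0.001],"turn":[0,0,0]},{"travel":[0.03,0,0.002],"turn":[0,0,0]},{"travel":[0.045,0,0.003],"turn":[0,0,0]},{"travel":[0.06,0,0.003],"turn":[0,0,0]},{"travel":[0.08,0,0.003],"turn":[0,0,0]}]'

```text
time: 19.4
position: [0.5282, 0.1295, 0.0387]
tool_rot: [-2.167, -2.274, 0.001]
ft_force: [0.4, -0.1, -1.0]
grip_width: 0.228
grip_force: 20.0
```

Call:
step_arm --commands '[{"travel":[0.01,0,0.008],"turn":[0,0,0]},{"travel":[0.01,0,0.014],"turn":[0,0,0]},{"travel":[0.01,0,0.019],"turn":[0,0,0]},{"travel":[0.01,0,0.02],"turn":[0,0,0]},{"travel":[0.01,0,0.02],"turn":[0,0,0]}]'

```text
time: 19.9
position: [0.528, 0.1372, 0.0186]
tool_rot: [2.169, 2.273, -0.002]
ft_force: [0.4, 0.9, -0.1]
grip_width: 0.228
grip_force: 20.0
```

Call:
step_arm --commands '[{"travel":[0,0,0],"turn":[0,0,0]},{"travel":[0,0,0],"turn":[0,0,0]},{"travel":[0,0,0],"turn":[0,0,0]},{"travel":[0,0,0],"turn":[0,0,0]},{"travel":[0,0,0],"turn":[0,0,0]}]' --gripper 0.55

```text
time: 20.4
position: [0.5281, 0.1385, 0.0191]
tool_rot: [2.167, 2.275, 0.0]
ft_force: [0.1, -0.0, 1.4]
grip_width: 0.532
grip_force: 0.0
```

Call:
step_arm --commands '[{"travel":[0,0,-0.03],"turn":[0,0,0]},{"travel":[0,0,-0.07],"turn":[0,0,0]},{"travel":[0,0,-0.12],"turn":[0,0,0]},{"travel":[0,0,-0.17],"turn":[0,0,0]},{"travel":[0,0,-0.19],"turn":[0,0,0]}]'

```text
time: 20.9
position: [0.5304, 0.1389, 0.2144]
tool_rot: [2.166, 2.272, 0.012]
ft_force: [0.2, -0.0, 0.0]
grip_width: 0.549
grip_force: 0.0
```

Call:
step_arm --commands '[{"travel":[0.035,-0.018,-0.008],"turn":[0,0,8]},{"travel":[0.07,-0.036,-0.016],"turn":[0,0,16]},{"travel":[0.106,-0.054,-0.024],"turn":[0,0,24]},{"travel":[0.141,-0.072,-0.032],"turn":[0,0,32]},{"travel":[0.176,-0.09,-0.04],"turn":[0,0,40]}]' --gripper 0.7

```text
time: 21.4
position: [0.4295, 0.3097, 0.2492]
tool_rot: [-2.814, -1.395, -0.001]
ft_force: [-0.4, 0.3, 0.1]
grip_width: 0.698
grip_force: 0.0
```

Call:
step_arm --commands '[{"travel":[0,0,0],"turn":[0,0,8]},{"travel":[0,0,0],"turn":[0,0,16]},{"travel":[0,0,0],"turn":[0,0,24]},{"travel":[0,0,0],"turn":[0,0,32]},{"travel":[0,0,0],"turn":[0,0,40]}]'

```text
time: 21.9
position: [0.4304, 0.3086, 0.2487]
tool_rot: [-3.122, -0.349, -0.0]
ft_force: [-0.2, 0.1, 0.4]
grip_width: 0.701
grip_force: 0.0
```

Call:
step_arm --commands '[{"travel":[0,0,0],"turn":[0,0,8]},{"travel":[0,0,0],"turn":[0,0,12.7]},{"travel":[0,0,0],"turn":[0,0,12.7]},{"travel":[0,0,0],"turn":[0,0,12.7]}]'

```text
time: 22.3
position: [0.4304, 0.3086, 0.2487]
tool_rot: [-3.141, -0.014, -0.0]
ft_force: [-0.3, 0.3, 0.1]
grip_width: 0.701
grip_force: 0.0
```

```bash
python3 - <<'E'
from h import *
s=st();print(s['joint_positions'][6]); snap('w6',(120,0,520,300),2) 
E
```

```text
t 22.3 p [0.4304 0.3086 0.2487] xt [1.    0.009 0.   ] zt [ 0.  0. -1.] g 0.701 0.0 F [-0.3  0.3  0.1]
-2.2100236827901862
```

View pics/w6.png

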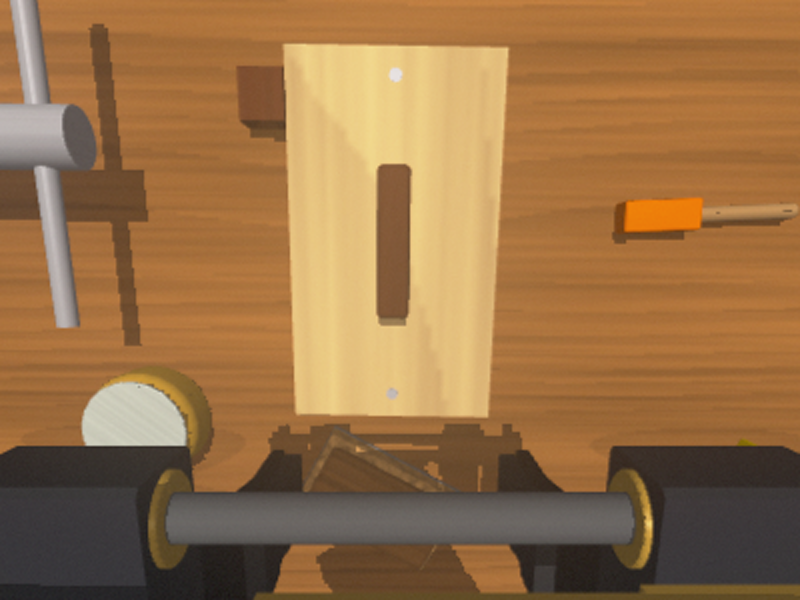

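The lid corners are at (284,44), (508,47), (489,417) and (296,414), with the bar spanning (377–411, 164–318). The pin lies level at (625–703, 215) with its tip at (797,209).

```bash
python3 - <<'E'
from h import *
c=load('w6')
def p(u,v,z): return pix(c,u/2+120,v/2,z)
C=[p(*q,.018) for q in [(284,44),(508,47),(489,417),(296,414)]]
print(np.round(C,4).tolist(),np.mean(C,0));print([np.linalg.norm(C[i]-C[(i+1)%4]) for i in range(4)])
l=C[0]+C[1]-C[2]-C[3];w=C[1]+C[2]-C[0]-C[3];print('yaw of lid y rel X',np.degrees([np.arctan2(l[1],l[0]),np.arctan2(w[0],-w[1])]))
H=[p(*q,.048) for q in [(377,164),(411,164),(409,318),(377,318)]];print(np.round(H,4).tolist(),np.mean(H,0))
Pn=[p(*q,.02) for q in [(624,203),(701,198),(703,229),(626,232)]];print('pin',np.round(Pn,4).tolist(),np.mean(Pn,0),'tip',p(797,209,.010))
st()
E
```

```text
[[0.6242, 0.3795, 0.018], [0.6239, 0.2439, 0.018], [0.3911, 0.2439, 0.018], [0.392, 0.3807, 0.018]] [0.50781912 0.31199074 0.018     ]
[np.float64(0.13557616832177555), np.float64(0.23274867997264062), np.float64(0.13671050951045172), np.float64(0.23216192663336568)]
yaw of lid y rel X [-0.15125398 -0.25961858]
[[0.5525, 0.3221, 0.048], [0.5527, 0.3022, 0.048], [0.4633, 0.3021, 0.048], [0.4631, 0.3221, 0.048]] [0.50788051 0.31214369 0.048     ]
pin [[0.5351, 0.1647, 0.02], [0.5386, 0.1157, 0.02], [0.5197, 0.1117, 0.02], [0.5173, 0.1614, 0.02]] [0.52768322 0.1383602  0.02      ] tip [0.53345121 0.04619109 0.01      ]
t 22.35 p [0.4304 0.3086 0.2487] xt [ 1.     0.009 -0.   ] zt [-0.  0. -1.] g 0.699 0.0 F [ 0.9 -0.   0.2]
```

Call:
step_arm --commands '[{"travel":[0.02,-0.001,0.04],"turn":[0,0,0.2]},{"travel":[0.04,-0.002,0.08],"turn":[0,0,0.4]},{"travel":[0.06,-0.003,0.12],"turn":[0,0,0.7]},{"travel":[0.0774,-0.0028,0.15],"turn":[0,0,0.7]},{"travel":[0.0774,-0.0028,0.17],"turn":[0,0,0.7]}]'

```text
time: 22.85
position: [0.509, 0.3103, 0.0759]
tool_rot: [3.139, -0.01, -0.001]
ft_force: [-0.2, 0.3, -0.3]
grip_width: 0.698
grip_force: 0.0
```

Call:
step_arm --commands '[{"travel":[0,0,0.02],"turn":[0,0,0]},{"travel":[0,0,0.035],"turn":[0,0,0]},{"travel":[0,0,0.0425],"turn":[0,0,0]},{"travel":[0,0,0.0425],"turn":[0,0,0]},{"travel":[0,0,0.0425],"turn":[0,0,0]}]'

```text
time: 23.35
position: [0.5083, 0.3123, 0.037]
tool_rot: [-3.141, 0.008, -0.002]
ft_force: [0.1, -0.0, 1.0]
grip_width: 0.699
grip_force: 0.0
```

Call:
step_arm --commands '[{"travel":[0,0,0],"turn":[0,0,0]},{"travel":[0,0,0],"turn":[0,0,0]},{"travel":[0,0,0],"turn":[0,0,0]},{"travel":[0,0,0],"turn":[0,0,0]},{"travel":[0,0,0],"turn":[0,0,0]}]' --gripper 0.0 --force 50

```text
time: 23.85
position: [0.5079, 0.312, 0.0363]
tool_rot: [-3.141, 0.009, -0.0]
ft_force: [1.0, -0.3, 0.6]
grip_width: 0.329
grip_force: 0.0
```

Call:
step_arm --commands '[{"travel":[0,0,0],"turn":[0,0,0]},{"travel":[0,0,0],"turn":[0,0,0]},{"travel":[0,0,0],"turn":[0,0,0]}]'

```text
time: 24.15
position: [0.5079, 0.3123, 0.0363]
tool_rot: [-3.141, 0.008, -0.0]
ft_force: [-0.3, 0.6, 0.2]
grip_width: 0.227
grip_force: 50.0
```

Call:
step_arm --commands '[{"travel":[0,0,-0.015],"turn":[0,0,0]},{"travel":[0,0,-0.045],"turn":[0,0,0]},{"travel":[0,0,-0.085],"turn":[0,0,0]},{"travel":[0,0,-0.125],"turn":[0,0,0]},{"travel":[0,0,-0.155],"turn":[0,0,0]}]'

```text
time: 24.65
position: [0.5082, 0.3114, 0.1941]
tool_rot: [-3.141, 0.01, -0.002]
ft_force: [1.2, 0.3, -3.2]
grip_width: 0.224
grip_force: 50.0
```

Call:
step_arm --commands '[{"travel":[0,0.03,-0.005],"turn":[0,0,-6]},{"travel":[0,0.07,-0.005],"turn":[0,0,-14]},{"travel":[0,0.11,-0.005],"turn":[0,0,-22]},{"travel":[0.001,0.16,-0.005],"turn":[0,0,-30]},{"travel":[0.001,0.2,-0.005],"turn":[0,0,-38]}]'

```text
time: 25.15
position: [0.507, 0.1081, 0.1963]
tool_rot: [2.971, 1.02, -0.002]
ft_force: [1.5, -0.5, -3.8]
grip_width: 0.225
grip_force: 50.0
```

```bash
python3 - <<'E'
from h import *
st()
E
```

```text
t 25.15 p [0.507  0.1081 0.1963] xt [ 0.789  0.614 -0.001] zt [-0.001 -0.001 -1.   ] g 0.225 50.0 F [ 1.5 -0.5 -3.8]
```

Call:
step_arm --commands '[{"travel":[-0.013,0.036,0],"turn":[0,0,-8]},{"travel":[-0.025,0.072,0],"turn":[0,0,-16]},{"travel":[-0.038,0.107,0],"turn":[0,0,-24]},{"travel":[-0.05,0.143,0],"turn":[0,0,-32]},{"travel":[-0.063,0.179,0],"turn":[0,0,-40]}]'

```text
time: 25.65
position: [0.566, -0.0668, 0.1964]
tool_rot: [-2.452, -1.963, 0.001]
ft_force: [1.3, 0.3, -4.2]
grip_width: 0.228
grip_force: 50.0
```

Call:
step_arm --commands '[{"travel":[0,0.01,0],"turn":[0,0,-7]},{"travel":[0,0.01,0],"turn":[0,0,-14.8]},{"travel":[0,0.01,0],"turn":[0,0,-14.8]},{"travel":[0,0.01,0],"turn":[0,0,-14.8]}]'

```text
time: 26.05
position: [0.5756, -0.0675, 0.1961]
tool_rot: [-2.189, -2.253, 0.001]
ft_force: [0.1, 0.3, -3.9]
grip_width: 0.224
grip_force: 50.0
```

```bash
python3 - <<'E'
from h import *
s=st();R=Ro.from_rotvec(s['tool_rot']).as_matrix();print(np.degrees(np.arctan2(R[1,0],R[0,0])))
d=np.array([.6217,-.1209])-s['position'][:2];print('tool xy to crate centre',R[:2,0]@d,R[:2,1]@d)
E
```

```text
t 26.05 p [ 0.5756 -0.0675  0.1961] xt [-0.029  1.     0.   ] zt [-0.001  0.    -1.   ] g 0.224 50.0 F [ 0.1  0.3 -3.9]
91.64440735606046
tool xy to crate centre -0.05468771464489553 0.04455628290312827
```

Call:
step_arm --commands '[{"travel":[-0.018,0.015,0],"turn":[0,0,-0.4]},{"travel":[-0.036,0.03,0.02],"turn":[0,0,-0.8]},{"travel":[-0.0547,0.0446,0.045],"turn":[0,0,-1.1]},{"travel":[-0.0547,0.0446,0.07],"turn":[0,0,-1.1]},{"travel":[-0.0547,0.0446,0.083],"turn":[0,0,-1.1]}]'

```text
time: 26.55
position: [0.6209, -0.1206, 0.1107]
tool_rot: [-2.165, -2.272, 0.005]
ft_force: [-1.1, 0.8, -4.3]
grip_width: 0.225
grip_force: 50.0
```

Call:
step_arm --commands '[{"travel":[0,0,0],"turn":[0,0,0]},{"travel":[0,0,0],"turn":[0,0,0]}]'

```text
time: 26.75
position: [0.6229, -0.1198, 0.114]
tool_rot: [2.163, 2.278, 0.001]
ft_force: [-0.0, -0.0, -4.2]
grip_width: 0.226
grip_force: 50.0
```

```bash
python3 - <<'E'
from h import *
s=st();R=Ro.from_rotvec(s['tool_rot']).as_matrix();print(np.degrees(np.arctan2(R[1,0],R[0,0])))
snap('w7',(120,0,520,300),2)
E
```

```text
t 26.75 p [ 0.6229 -0.1198  0.114 ] xt [-0.052  0.999  0.   ] zt [ 0.001  0.    -1.   ] g 0.226 50.0 F [-0.  -0.  -4.2]
92.96492355024968
```

View pics/w7.png

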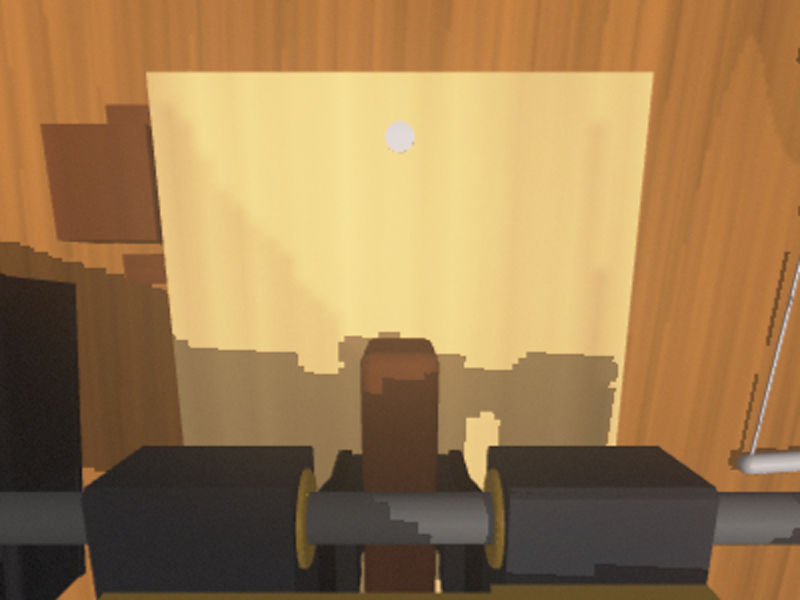

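The lid hangs straight. Its +y corners are at (147,72) and (653,72), the tab spans (42–160, 124–241), and the ears peek out either side of it.

```bash
python3 - <<'E'
from h import *
c=load('w7')
def p(u,v,z): return pix(c,u/2+120,v/2,z)
z=.114-.0363
a=np.radians(2.83);R=np.array([[np.cos(a),-np.sin(a)],[np.sin(a),np.cos(a)]]);cc=np.array([.6217,-.1209])
def inc(P): return np.round((R.T@(P[:2]-cc))*1e3,1)
for n,q,zz,e in [('lid++',(653,72),z+.018,(68,116)),('lid-+',(147,72),z+.018,(-68,116)),('tab o',(42,124),z+.022,(-96,102.5)),('tab i',(57,241),z+.022,(-96,72.5)),('ear out',(107,105),.0625,(None,116)),('ear inn',(124,283),.0625,(None,59))]: print(n,inc(p(*q,zz)),e)
s=st();print(inc(s['position']))
E
```

```text
lid++ [ 69.5 117.1] (68, 116)
lid-+ [-66.9 116.7] (-68, 116)
tab o [-94.9 102.9] (-96, 102.5)
tab i [-95.3  72.7] (-96, 72.5)
ear out [-94.6 116.7] (None, 116)
ear inn [-95.8  59.7] (None, 59)
t 26.8 p [ 0.6234 -0.12    0.1147] xt [-0.052  0.999  0.   ] zt [ 0.002  0.    -1.   ] g 0.225 50.0 F [ 0.  -0.2 -5.7]
[1.7 0.8]
```

Call:
step_arm --commands '[{"travel":[0,0,0.005],"turn":[0,0,0]},{"travel":[0,0,0.005],"turn":[0,0,0]},{"travel":[0,0,0.005],"turn":[0,0,0]},{"travel":[0,0,0.005],"turn":[0,0,0]}]'

```text
time: 27.2
position: [0.6227, -0.1207, 0.1085]
tool_rot: [2.164, 2.277, 0.001]
ft_force: [0.9, 0.1, -4.2]
grip_width: 0.229
grip_force: 50.0
```

```bash
python3 - <<'E'
from h import *
s=st();R=Ro.from_rotvec(s['tool_rot']).as_matrix();print(np.degrees(np.arctan2(R[1,0],R[0,0])))
d=np.array([.6217,-.1209])-s['position'][:2];print('tool xy to crate centre',R[:2,0]@d,R[:2,1]@d)
E
```

```text
t 27.2 p [ 0.6227 -0.1207  0.1085] xt [-0.051  0.999  0.   ] zt [ 0.001  0.    -1.   ] g 0.229 50.0 F [ 0.9  0.1 -4.2]
92.9362641816385
tool xy to crate centre -0.00017972715986013896 -0.0009903198429213303
```

Call:
step_arm --commands '[{"travel":[0,-0.001,0.005],"turn":[0,0,0.1]},{"travel":[0,-0.001,0.01],"turn":[0,0,0.1]},{"travel":[0,-0.001,0.015],"turn":[0,0,0.1]},{"travel":[0,-0.001,0.019],"turn":[0,0,0.1]},{"travel":[0,-0.001,0.022],"turn":[0,0,0.1]}]'

```text
time: 27.7
position: [0.6216, -0.1209, 0.0865]
tool_rot: [-2.166, -2.275, -0.0]
ft_force: [-0.9, -0.9, 5.3]
grip_width: 0.226
grip_force: 50.1
```

Call:
step_arm --commands '[{"travel":[0,0,0.003],"turn":[0,0,0]},{"travel":[0,0,0.006],"turn":[0,0,0]},{"travel":[0,0,0.008],"turn":[0,0,0]},{"travel":[0,0,0.009],"turn":[0,0,0]},{"travel":[0,0,0.009],"turn":[0,0,0]}]'

```text
time: 28.2
position: [0.6229, -0.1208, 0.0793]
tool_rot: [2.163, 2.275, 0.003]
ft_force: [-3.3, 1.5, 8.4]
grip_width: 0.228
grip_force: 50.0
```

Call:
step_arm --commands '[{"travel":[0,0,0.002],"turn":[0,0,0]},{"travel":[0,0,0.003],"turn":[0,0,0]},{"travel":[0,0,0.003],"turn":[0,0,0]}]'

```text
time: 28.5
position: [0.6229, -0.1203, 0.0772]
tool_rot: [2.164, 2.276, 0.004]
ft_force: [-4.6, 3.4, 14.6]
grip_width: 0.226
grip_force: 50.0
```

```bash
python3 - <<'E'
from h import *
st()
E
```

```text
t 28.5 p [ 0.6229 -0.1203  0.0772] xt [-0.05   0.999  0.001] zt [ 0.003  0.001 -1.   ] g 0.226 50.0 F [-4.6  3.4 14.6]
```

Call:
step_arm --commands '[{"travel":[0,0,0],"turn":[0,0,0]},{"travel":[0,0,0],"turn":[0,0,0]},{"travel":[0,0,0],"turn":[0,0,0]},{"travel":[0,0,0],"turn":[0,0,0]},{"travel":[0,0,0],"turn":[0,0,0]}]' --gripper 0.5

```text
time: 29.0
position: [0.6214, -0.1208, 0.0739]
tool_rot: [-2.166, -2.275, 0.0]
ft_force: [-1.4, 0.1, 0.2]
grip_width: 0.491
grip_force: 0.0
```

Call:
step_arm --commands '[{"travel":[0,0,-0.02],"turn":[0,0,0]},{"travel":[0,0,-0.05],"turn":[0,0,0]},{"travel":[0,0,-0.1],"turn":[0,0,0]},{"travel":[0.03,-0.01,-0.13],"turn":[0,0,0]},{"travel":[0.06,-0.04,-0.13],"turn":[0,0,0]}]'

```text
time: 29.5
position: [0.5827, -0.0635, 0.2092]
tool_rot: [2.163, 2.267, 0.01]
ft_force: [-0.9, 0.4, 0.7]
grip_width: 0.497
grip_force: 0.0
```

```bash
python3 - <<'E'
from h import *
s=st();R=Ro.from_rotvec(s['tool_rot']).as_matrix()
d=np.array([.5277,.1384])-s['position'][:2];print('tool xy to pin',R[:2,0]@d,R[:2,1]@d)
snap('s2',(240,170,480,350),3.3,'side')
E
```

```text
t 29.5 p [ 0.5827 -0.0635  0.2092] xt [-0.047  0.999 -0.002] zt [ 0.01  -0.001 -1.   ] g 0.497 0.0 F [-0.9  0.4  0.7]
tool xy to pin 0.20431659568525895 -0.04534698264566102
```

View pics/s2.png

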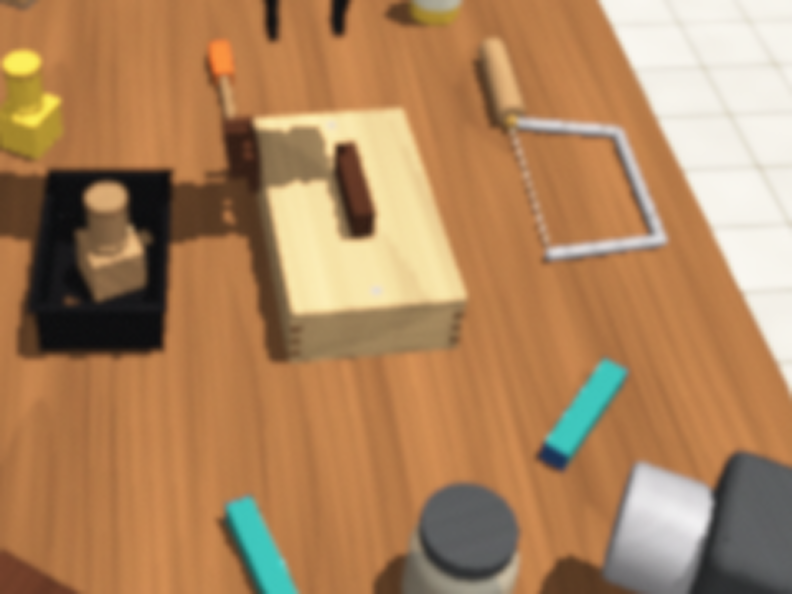

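The lid is seated, with its tab between the ears, and the spindle stands in the tub. Next I'll fetch the pin.

Call:
step_arm --commands '[{"travel":[0.041,-0.008,0],"turn":[0,0,-0.2]},{"travel":[0.082,-0.016,0],"turn":[0,0,-0.4]},{"travel":[0.122,-0.024,0.02],"turn":[0,0,-0.6]},{"travel":[0.163,-0.032,0.045],"turn":[0,0,-0.7]},{"travel":[0.2036,-0.0405,0.07],"turn":[0,0,-0.7]}]'

```text
time: 30.05
position: [0.5276, 0.1401, 0.1336]
tool_rot: [-2.152, -2.289, -0.002]
ft_force: [0.2, 0.4, 0.2]
grip_width: 0.499
grip_force: 0.0
```

Call:
step_arm --commands '[{"travel":[0,0,0.03],"turn":[0,0,0]},{"travel":[0,0,0.05],"turn":[0,0,0]},{"travel":[0,0,0.07],"turn":[0,0,0]},{"travel":[0,0,0.085],"turn":[0,0,0]},{"travel":[0,0,0.095],"turn":[0,0,0]}]'

```text
time: 30.55
position: [0.5275, 0.1382, 0.0378]
tool_rot: [-2.152, -2.288, 0.002]
ft_force: [0.4, -0.6, -0.0]
grip_width: 0.498
grip_force: 0.0
```

```bash
python3 - <<'E'
from h import *
s=st();R=Ro.from_rotvec(s['tool_rot']).as_matrix();print(np.degrees(np.arctan2(R[1,0],R[0,0])))
d=np.array([.5277,.1384])-s['position'][:2];print('tool xy to pin',R[:2,0]@d,R[:2,1]@d)
E
```

```text
t 30.55 p [0.5275 0.1382 0.0378] xt [-0.061  0.998 -0.001] zt [-0.001 -0.001 -1.   ] g 0.498 0.0 F [ 0.4 -0.6 -0. ]
93.52060224559767
tool xy to pin 0.0001813322866300465 0.0001979134510052868
```

Call:
step_arm --commands '[{"travel":[0,0,0.01],"turn":[0,0,0]},{"travel":[0,0,0.018],"turn":[0,0,0]},{"travel":[0,0,0.0215],"turn":[0,0,0]},{"travel":[0,0,0.0215],"turn":[0,0,0]},{"travel":[0,0,0.0215],"turn":[0,0,0]}]'

```text
time: 31.05
position: [0.5285, 0.1387, 0.0181]
tool_rot: [2.152, 2.289, 0.001]
ft_force: [-0.3, 0.7, 0.6]
grip_width: 0.5
grip_force: 0.0
```

Call:
step_arm --commands '[{"travel":[0,0,0],"turn":[0,0,0]},{"travel":[0,0,0],"turn":[0,0,0]},{"travel":[0,0,0],"turn":[0,0,0]},{"travel":[0,0,0],"turn":[0,0,0]},{"travel":[0,0,0],"turn":[0,0,0]}]' --gripper 0.0 --force 30

```text
time: 31.55
position: [0.5282, 0.1386, 0.0179]
tool_rot: [2.152, 2.289, 0.001]
ft_force: [-0.8, -0.4, 1.4]
grip_width: 0.224
grip_force: 30.0
```

Call:
step_arm --commands '[{"travel":[0,0,-0.005],"turn":[0,0,0]},{"travel":[0,0,-0.015],"turn":[0,0,0]},{"travel":[0,0,-0.028],"turn":[0,0,0.3]},{"travel":[0,0,-0.04],"turn":[0,0,0.7]},{"travel":[0,0,-0.04],"turn":[0,0,0.7]}]'

```text
time: 32.05
position: [0.5299, 0.1391, 0.0603]
tool_rot: [2.165, 2.274, 0.007]
ft_force: [-0.0, 0.4, -0.2]
grip_width: 0.226
grip_force: 30.0
```

Call:
step_arm --commands '[{"travel":[0,0,0],"turn":[0,0,0]},{"travel":[0,0,0],"turn":[0,0,0]},{"travel":[0,0,0],"turn":[0,0,0]}]'

```text
time: 32.35
position: [0.5277, 0.1384, 0.0572]
tool_rot: [-2.165, -2.276, 0.001]
ft_force: [-0.0, -0.4, -2.0]
grip_width: 0.224
grip_force: 30.0
```

```bash
python3 - <<'E'
from h import *
s=st();R=Ro.from_rotvec(s['tool_rot']).as_matrix();print(np.degrees(np.arctan2(R[1,0],R[0,0])))
a=np.radians(2.83);Q=np.array([[np.cos(a),-np.sin(a)],[np.sin(a),np.cos(a)]]);cc=np.array([.6217,-.1209])
print('crate mm',Q.T@(s['position'][:2]-cc)*1e3)
snap('s3',(270,150,390,240),6,'side')
c=cam('side')
for n,q,z in [('clevis',(-82,87.5),.0515),('outface',(-82,116),.0515),('eartop',(-82,116),.0625)]: print(n,(proj(c,[*(cc+Q@np.array(q)/1e3),z])-[270,150])*6)
E
```

```text
t 32.35 p [0.5277 0.1384 0.0572] xt [-0.05   0.999 -0.   ] zt [-0.001 -0.    -1.   ] g 0.224 30.0 F [-0.  -0.4 -2. ]
92.83956317704829
crate mm [-81.12919891 263.65693445]
clevis [257.09455955 384.91266886]
outface [250.17290273 347.03570354]
eartop [250.36006654 329.9209953 ]
```

View pics/s3.png

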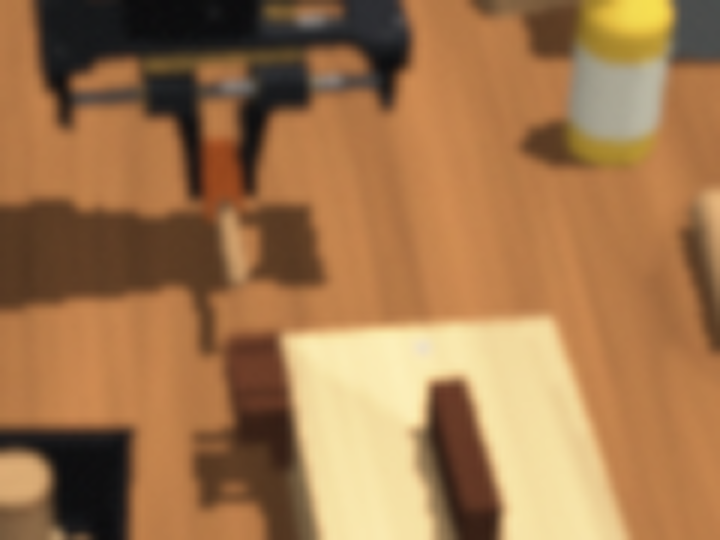

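Call:
step_arm --commands '[{"travel":[-0.02,0,-0.0015],"turn":[0,0,0]},{"travel":[-0.035,0,-0.0015],"turn":[0,0,0]},{"travel":[-0.045,0,-0.0015],"turn":[0,0,0]},{"travel":[-0.045,0,-0.0015],"turn":[0,0,0]},{"travel":[-0.045,0,-0.0015],"turn":[0,0,0]}]'

```text
time: 32.9
position: [0.5303, 0.0938, 0.0591]
tool_rot: [-2.166, -2.275, -0.001]
ft_force: [-0.6, -0.3, -1.2]
grip_width: 0.224
grip_force: 30.0
```

Call:
step_arm --commands '[{"travel":[0,0,0],"turn":[0,0,0]},{"travel":[0,0,0],"turn":[0,0,0]},{"travel":[0,0,0],"turn":[0,0,0]}]'

```text
time: 33.2
position: [0.5303, 0.0942, 0.0592]
tool_rot: [-2.165, -2.277, -0.0]
ft_force: [-0.1, 0.0, -1.0]
grip_width: 0.229
grip_force: 30.0
```

```bash
python3 - <<'E'
from h import *
a=np.radians(2.83);Q=np.array([[np.cos(a),-np.sin(a)],[np.sin(a),np.cos(a)]]);cc=np.array([.6217,-.1209])
for i in range(3):
    s=st();print('crate mm',Q.T@(s['position'][:2]-cc)*1e3); ctrl.get_image('top')
snap('w8',(220,0,420,150),4)
E
```

```text
t 33.2 p [0.5303 0.0942 0.0592] xt [-0.05   0.999  0.   ] zt [ 0.  0. -1.] g 0.229 30.0 F [-0.1  0.  -1. ]
crate mm [-80.68558987 219.39415751]
t 33.25 p [0.5303 0.0941 0.0592] xt [-0.05   0.999  0.   ] zt [ 0.  0. -1.] g 0.231 30.0 F [ 0.1  0.4 -0.8]
crate mm [-80.68108788 219.23689653]
t 33.3 p [0.5303 0.094  0.0592] xt [-0.05   0.999  0.   ] zt [-0.  0. -1.] g 0.228 30.0 F [ 0.3 -0.2 -0.2]
crate mm [-80.70083409 219.14603711]
```

View pics/w8.png

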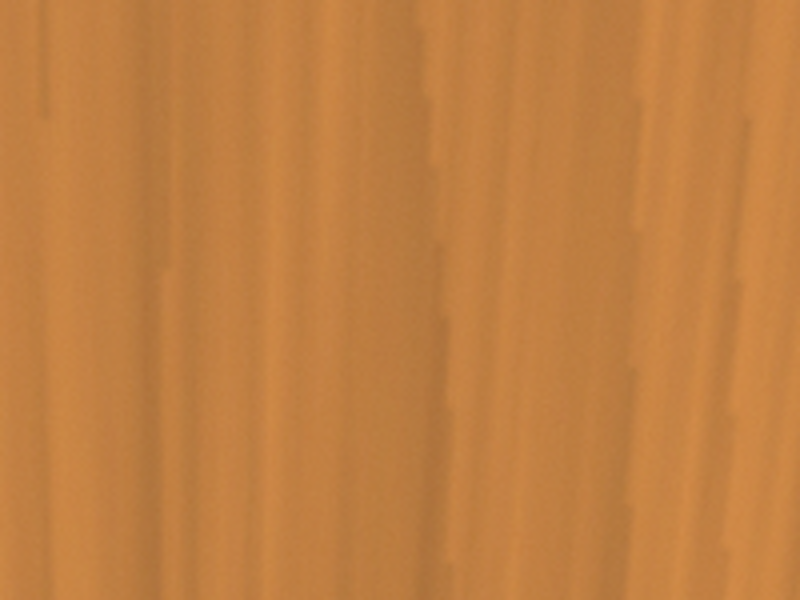

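Call:
step_arm --commands '[{"travel":[-0.004,-0.0008,0],"turn":[0,0,0]},{"travel":[-0.008,-0.0008,0],"turn":[0,0,0]},{"travel":[-0.013,-0.0008,0],"turn":[0,0,0]},{"travel":[-0.018,-0.0008,0],"turn":[0,0,0]},{"travel":[-0.022,-0.0008,0],"turn":[0,0,0]}]'

```text
time: 33.9
position: [0.5307, 0.0708, 0.0592]
tool_rot: [2.166, 2.275, 0.0]
ft_force: [-0.5, -0.3, 0.5]
grip_width: 0.227
grip_force: 30.0
```

Call:
step_arm --commands '[{"travel":[-0.004,0,0],"turn":[0,0,0]},{"travel":[-0.008,0,0],"turn":[0,0,0]}]'

```text
time: 34.1
position: [0.531, 0.0632, 0.0592]
tool_rot: [-2.166, -2.276, -0.0]
ft_force: [0.1, -0.4, 0.2]
grip_width: 0.23
grip_force: 30.0
```

```bash
python3 - <<'E'
from h import *
a=np.radians(2.83);Q=np.array([[np.cos(a),-np.sin(a)],[np.sin(a),np.cos(a)]]);cc=np.array([.6217,-.1209])
s=st();print('crate mm',Q.T@(s['position'][:2]-cc)*1e3, s['torque'])
E
```

```text
t 34.1 p [0.531  0.0632 0.0592] xt [-0.049  0.999  0.   ] zt [ 0.  0. -1.] g 0.23 30.0 F [ 0.1 -0.4  0.2]
crate mm [-81.48275594 188.36930867] [-0.09218412  0.07912055 -0.00301365]
```

Call:
step_arm --commands '[{"travel":[-0.005,0,0],"turn":[0,0,0]},{"travel":[-0.011,0,0],"turn":[0,0,0]},{"travel":[-0.017,0,0],"turn":[0,0,0]},{"travel":[-0.023,0,0],"turn":[0,0,0]},{"travel":[-0.028,0,0],"turn":[0,0,0]}]'

```text
time: 34.6
position: [0.5324, 0.0349, 0.0592]
tool_rot: [2.166, 2.275, 0.0]
ft_force: [-0.5, -0.0, -0.4]
grip_width: 0.227
grip_force: 30.0
```

Call:
step_arm --commands '[{"travel":[-0.006,0,0],"turn":[0,0,0]},{"travel":[-0.012,0,0],"turn":[0,0,0]},{"travel":[-0.016,0,0],"turn":[0,0,0]},{"travel":[-0.019,0,0],"turn":[0,0,0]},{"travel":[-0.019,0,0],"turn":[0,0,0]}]'

```text
time: 35.1
position: [0.5334, 0.0166, 0.0592]
tool_rot: [-2.166, -2.275, -0.0]
ft_force: [0.2, -0.2, -0.0]
grip_width: 0.225
grip_force: 30.0
```

```bash
python3 - <<'E'
from h import *
a=np.radians(2.83);Q=np.array([[np.cos(a),-np.sin(a)],[np.sin(a),np.cos(a)]]);cc=np.array([.6217,-.1209])
s=st();print('crate mm',Q.T@(s['position'][:2]-cc)*1e3, s['torque'])
E
```

```text
t 35.1 p [0.5334 0.0166 0.0592] xt [-0.049  0.999  0.   ] zt [ 0.  0. -1.] g 0.225 30.0 F [ 0.2 -0.2 -0. ]
crate mm [-81.43923666 141.69720461] [0.01387804 0.04871291 0.00626727]
```

Call:
step_arm --commands '[{"travel":[-0.001,0,0],"turn":[0,0,0]},{"travel":[-0.002,0,0],"turn":[0,0,0]},{"travel":[-0.002,0,0],"turn":[0,0,0]}]'

```text
time: 35.4
position: [0.5333, 0.0165, 0.0592]
tool_rot: [-2.163, -2.276, -0.002]
ft_force: [-1.7, 5.5, 0.4]
grip_width: 0.222
grip_force: 30.0
```

Contact is at 5.5 N with the handle against the ear, so the pin is home. I'll release and retreat.

Call:
step_arm --commands '[{"travel":[0,0,0],"turn":[0,0,0]},{"travel":[0,0,0],"turn":[0,0,0]},{"travel":[0,0,0],"turn":[0,0,0]},{"travel":[0,0,0],"turn":[0,0,0]},{"travel":[0,0,0],"turn":[0,0,0]}]' --gripper 0.55

```text
time: 35.9
position: [0.5335, 0.0143, 0.0592]
tool_rot: [2.166, 2.275, -0.0]
ft_force: [0.0, -0.2, -0.8]
grip_width: 0.528
grip_force: 0.0
```

Call:
step_arm --commands '[{"travel":[0,0,-0.02],"turn":[0,0,0]},{"travel":[0,0,-0.05],"turn":[0,0,0]},{"travel":[0,0,-0.09],"turn":[0,0,0]},{"travel":[0,0,-0.14],"turn":[0,0,0]},{"travel":[0,0,-0.18],"turn":[0,0,0]}]'

```text
time: 36.4
position: [0.5337, 0.0142, 0.2418]
tool_rot: [2.166, 2.274, 0.002]
ft_force: [1.4, 0.2, 0.2]
grip_width: 0.55
grip_force: 0.0
```

Call:
step_arm --commands '[{"travel":[0.04,0,0],"turn":[0,0,0]},{"travel":[0.08,0,0],"turn":[0,0,0]},{"travel":[0.12,0,0],"turn":[0,0,0]},{"travel":[0.16,0,0],"turn":[0,0,0]},{"travel":[0.2,0,0],"turn":[0,0,0]}]'

```text
time: 36.9
position: [0.5233, 0.2157, 0.2393]
tool_rot: [2.166, 2.275, 0.001]
ft_force: [0.1, -0.2, -0.8]
grip_width: 0.552
grip_force: 0.0
```

```bash
python3 - <<'E'
from h import *
st();A=ctrl.get_image('top')[:,:,::-1][60:310,60:580];B=ctrl.get_image('side')[:,:,::-1][140:340,180:500]
w=800
a=cv2.resize(A,(520,250));b=cv2.resize(B[20:140,60:240],(520,347),interpolation=cv2.INTER_CUBIC)
cv2.imwrite('pics/end.png',np.vstack([a,b]))
E
```

```text
t 36.9 p [0.5233 0.2157 0.2393] xt [-0.049  0.999  0.   ] zt [ 0.  0. -1.] g 0.552 0.0 F [ 0.1 -0.2 -0.8]
```

View pics/end.png

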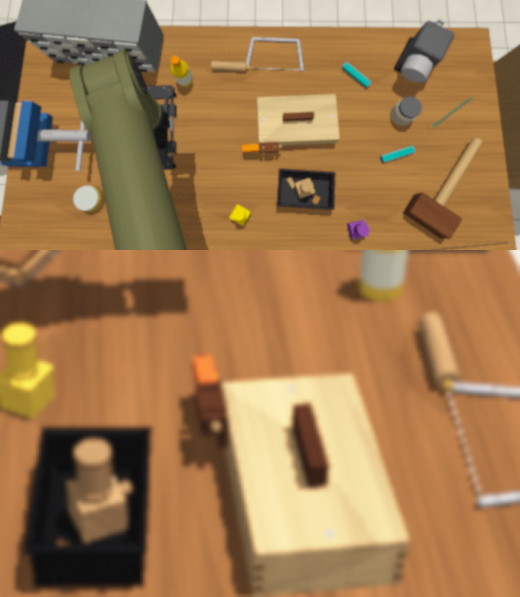

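The lid is seated with the pin home, its tip showing past the inner ear. The spindle is in the tub and the bystanders are where they were.

```bash
python3 -c "
from bench import ctrl
print(ctrl.close_job())"
```

```text
the job is handed in; nothing more can be done
None
```

The job is handed in: the spoiled spindle is in the tub, both blanks found on the bench lie flat in the crate, the lid is fully down, and the pin is pushed home; no verdict came back.

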